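# Stopper the flasks and latch them into the transport carrier

### The arm

A 6-joint arm with a two-finger parallel gripper is mounted at the origin on the work surface. World frame = base frame: x ahead of the robot, y to its left, z up, the work surface at z = 0. Lengths are in m, angles in rad, forces in N, time in s.
With the tool pointing down it reaches from about 0.275 to 0.825 m from the base axis. Payload 5.2 kg.
Tool frame: the origin (TCP) lies midway between the tips of the shut fingers; the grasp point (between the pads) lies 19 mm behind it; z points along the fingers, y is the line along which they close (so a half turn about z gives the same grasp; the last joint's range is limited). The gripper opens to 93 mm and grips with 3 to 60 N. Pads are 15 mm wide; open, the fingers measure 128 mm over their backs; the gripper's body (75 mm by 188 mm) begins 65 mm behind the grasp point.
Start: joints at [-1.399, 0.259, 1.535, -0, 1.348, -0.203], TCP at [0.201, -0.512, 0.188] pointing down, gripper open.
Joint ranges: [-3.14, 3.14], [-0.91, 2.08], [0.19, 2.58], [-1.22, 4.36], [0.22, 2.71], [-3.12, 3.12]. Speed limits (rad/s): [2.57, 2.57, 3.14, 3.14, 3.14, 3.14].

### API

Orientations are given as a unit quaternion [x, y, z, w].
In Python, from bench import get_obs, camera, camera_model, r gives the robot as it stands.
- The arm moves only by the shell command python3 -m inch 'ROWS' [FORCE]. ROWS is JSON, a list of rows, each a list of 3 entries, a list of its own where there are three numbers: the turn, a rotation vector about the tool's x, y, z in rad, then the shift along the tool's x, y, z in cm, then the finger opening in cm, from 0 to 9.3. A call has 1 to 8 rows; each row is the pose to reach, as a shift and turn from the pose commanded when the call began, along the tool's axes at that moment; what a row does not reach only later rows make up. A row lasts 1/10 s, in which the tool goes at most 50 mm and 8.59 degrees, less where a joint would pass 70% of its speed; a pose out of reach is approached as far as the arm can. A call with a gripper value outside its range is refused whole. The fingers move at their own pace and stop on an object; FORCE is the grip in N (left out, the last holds). Time passes only in rows, so rows that repeat a pose let the fingers close. It gives the time, the measured TCP pose, the force, the opening and the grip force at its end, in the units of the state.
- get_obs(): the state, without advancing time (a new reading comes with each control period).
- camera(name): name is "side" or "top"; returns the picture (420x560x3 uint8, red, green, blue); there is no depth.
- camera_model(name): a dict with "fovy" (degrees; the focal length in pixels is half the picture's height over the tangent of half this angle, whatever the lens; pixels are square), "cx", "cy" (the principal point, pixels), "R" (3x3) and "t" (3): a world point X has camera coordinates R X + t. Camera axes: x right, y down, z forward; pixel columns grow to the right and rows downward; lengths in m; the calibration is good to about 2 mm. A picture is of the moment at which its call begins. camera_model takes no time and is no camera call.
- r.close_job(): hands the job in; it is judged then, once.
The state is a dict: "time": time; "q": joint angles; "joint_vel": joint speeds; "tau": joint torques, N m; "tcp_pos": TCP position; "orientation": TCP orientation; "contact_force": force on the tool from outside, world axes, zero at the start; "moment": the same for the moment, N m; "finger_gap": finger opening in m; "grasp_force": force on a finger pad.
Only numpy, scipy, OpenCV 4.12 (cv2) and the standard library are available. Lean on these libraries where they do the work, as an engineer would, in place of code of your own. Each camera call takes 0.05 s, during which the arm holds its last target. There are 200 camera calls.

### The job

Get the amber flasks ready for transport: stand every flask upright in a compartment of the grey carrier with a rubber stopper fully home in its neck, then put the lid on so that it sits flat on the rim, and only then swing both steel latch levers inward, square across the lid, to secure it. Any spare stopper stays outside the carrier, no flask may be tipped over, and the other things on the bench are to be left where they are.

Things in the scene. Friction and masses are not known exactly. Their poses are not given: they have to be found in the camera images.
- carrier: Grey open-topped transport box, fixed: 132 mm along its x, 208 along its y, rim 122 mm above the bench, walls 4 mm. Origin: centre of its underside, z up. Two cross walls (4 mm thick, 45 mm high) make three compartments in a row along y, each 124 mm (x) by about 64 mm (y), for one flask each; floor at 6 mm. A steel latch lever at each short end (+y, -y).
- cell0 (a point): Centre of the floor of carrier compartment 0 (carrier frame: x 0, y -68 mm, z 6 mm).
- cell1 (a point): Centre of the floor of carrier compartment 1 (carrier frame: x 0, y +0 mm, z 6 mm).
- cell2 (a point): Centre of the floor of carrier compartment 2 (carrier frame: x 0, y +68 mm, z 6 mm).
- flask0_center (a point): Empty amber glass conical flask (all alike; two or three present), at first open on the bench. Point on its axis 42.5 mm above its underside; z up the axis. Height 85 mm, base diameter 51 mm; straight neck from 54 mm up to the rim at 85 mm, outside diameter 31 mm, bore 26 mm. 60 g, thick heavy base. Can be gripped at the neck from above.
- flask1_center (a point): Empty amber glass conical flask (all alike; two or three present), at first open on the bench. Point on its axis 42.5 mm above its underside; z up the axis. Height 85 mm, base diameter 51 mm; straight neck from 54 mm up to the rim at 85 mm, outside diameter 31 mm, bore 26 mm. 60 g, thick heavy base. Can be gripped at the neck from above.
- flask2_center (a point): Empty amber glass conical flask (all alike; two or three present), at first open on the bench. Point on its axis 42.5 mm above its underside; z up the axis. Height 85 mm, base diameter 51 mm; straight neck from 54 mm up to the rim at 85 mm, outside diameter 31 mm, bore 26 mm. 60 g, thick heavy base. Can be gripped at the neck from above.
- stopper0_center (a point): Dark rubber stopper (all three alike, fit any flask), standing plug down on the bench. Point on its axis half-way up, 21 mm above its foot; z foot to head. Tapered plug 24 mm long, diameter 19 mm at the foot, 23 mm under the head; round head, diameter 35 mm, 18 mm high. Home, the head rests on the flask's rim and this point is 82 mm above the flask's underside. 30 g.
- stopper1_center (a point): Dark rubber stopper (all three alike, fit any flask), standing plug down on the bench. Point on its axis half-way up, 21 mm above its foot; z foot to head. Tapered plug 24 mm long, diameter 19 mm at the foot, 23 mm under the head; round head, diameter 35 mm, 18 mm high. Home, the head rests on the flask's rim and this point is 82 mm above the flask's underside. 30 g.
- stopper2_center (a point): Dark rubber stopper (all three alike, fit any flask), standing plug down on the bench. Point on its axis half-way up, 21 mm above its foot; z foot to head. Tapered plug 24 mm long, diameter 19 mm at the foot, 23 mm under the head; round head, diameter 35 mm, 18 mm high. Home, the head rests on the flask's rim and this point is 82 mm above the flask's underside. 30 g.
- lid: Loose lid, right way up: white plate 140 mm (x) by 212 mm (y) by 8 mm; under it a locating panel 114 by 188 by 6 mm that drops inside the rim with 5 to 6 mm of play each side; black bar handle on top. Origin: centre of the locating panel's underside; z up, y along the long side. 240 to 390 g. Fits either way round; seated, the plate rests on the rim, centred over the carrier's origin.
- lid_handle (a point): Centre of the bar of the lid's handle, on the lid's middle, with the lid's axes: bar 70 mm long along the lid's y, 12 mm wide, 12 mm high. 44 mm above the lid's origin, 30 mm above the plate's top; 160 mm above the bench when the lid is seated.
- latch_left (a joint): Latch lever at the carrier's +y end, rad, on an upright pivot at carrier x 0, y +120 mm. 0: along the end of the box, pointing to carrier -x; 1.57: square across the lid, pointing to its middle (counter-clockwise from above); negative: outward. Stops -0.8, 1.6; starts -0.7 to 0.05; stays where left, about 1 N at the knob turns it. Underside 132 mm above the bench, 2 mm over the seated lid.
- knob_left (a point): Middle of the upright black finger knob at the free end of the latch lever at the carrier's +y end: round, diameter 14 mm, 28 mm tall (140 to 168 mm above the bench), 42 mm from the lever's pivot; the steel lever is 13 mm wide, 8 mm thick.
- latch_right (a joint): Latch lever at the carrier's -y end, rad, on an upright pivot at carrier x 0, y -120 mm. 0: along the end of the box, pointing to carrier -x; 1.57: square across the lid, pointing to its middle (clockwise from above); negative: outward. Stops -0.8, 1.6; starts -0.7 to 0.05; stays where left, about 1 N at the knob turns it. Underside 132 mm above the bench, 2 mm over the seated lid.
- knob_right (a point): Middle of the upright black finger knob at the free end of the latch lever at the carrier's -y end: round, diameter 14 mm, 28 mm tall (140 to 168 mm above the bench), 42 mm from the lever's pivot; the steel lever is 13 mm wide, 8 mm thick.
- dish: Glass culture dish, diameter 58, height 14 mm, to be left where it is. Origin: centre of its underside.
- tipbox: Blue pipette-tip box, 80 x 110 x 59 mm, to be left where it is. Origin: centre of its underside.
- jar: Lidded jar, diameter 60, height 80 mm, to be left where it is. Origin: centre of its underside.
- timer: White bench timer, 60 x 75 x 18 mm, to be left where it is. Origin: centre of its underside.
There are look-alikes about, which are no part of the job. Leave any red or yellow look-alike of the part that bears stopper1_center alone.

How it is judged:
On the way, in this order (a step that is already met when the one before it is completed fails the run):
1. every flask stands in the carrier with a stopper fully home (z of flask0_center in the frame of carrier between 0.044 and 0.0525 m and x of flask0_center in the frame of carrier between -0.045 and 0.045 m and y of flask0_center in the frame of carrier between -0.08 and 0.08 m and angle between each of flask0_center, flask1_center, flask2_center's own z axis and vertical below 0.12 rad and ((z of stopper0_center in the frame of flask0_center between 0.034 and 0.0415 m and horizontal distance between stopper0_center and flask0_center below 0.007 m and angle between the z axis of stopper0_center and the z axis of flask0_center, either way round below 0.12 rad) or (z of stopper1_center in the frame of flask0_center between 0.034 and 0.0415 m and horizontal distance between stopper1_center and flask0_center below 0.007 m and angle between the z axis of stopper1_center and the z axis of flask0_center, either way round below 0.12 rad) or (z of stopper2_center in the frame of flask0_center between 0.034 and 0.0415 m and horizontal distance between stopper2_center and flask0_center below 0.007 m and angle between the z axis of stopper2_center and the z axis of flask0_center, either way round below 0.12 rad)) and z of flask1_center in the frame of carrier between 0.044 and 0.0525 m and x of flask1_center in the frame of carrier between -0.045 and 0.045 m and y of flask1_center in the frame of carrier between -0.08 and 0.08 m and ((z of stopper0_center in the frame of flask1_center between 0.034 and 0.0415 m and horizontal distance between stopper0_center and flask1_center below 0.007 m and angle between the z axis of stopper0_center and the z axis of flask1_center, either way round below 0.12 rad) or (z of stopper1_center in the frame of flask1_center between 0.034 and 0.0415 m and horizontal distance between stopper1_center and flask1_center below 0.007 m and angle between the z axis of stopper1_center and the z axis of flask1_center, either way round below 0.12 rad) or (z of stopper2_center in the frame of flask1_center between 0.034 and 0.0415 m and horizontal distance between stopper2_center and flask1_center below 0.007 m and angle between the z axis of stopper2_center and the z axis of flask1_center, either way round below 0.12 rad)) and z of flask2_center in the frame of carrier between 0.044 and 0.0525 m and x of flask2_center in the frame of carrier between -0.045 and 0.045 m and y of flask2_center in the frame of carrier between -0.08 and 0.08 m and ((z of stopper0_center in the frame of flask2_center between 0.034 and 0.0415 m and horizontal distance between stopper0_center and flask2_center below 0.007 m and angle between the z axis of stopper0_center and the z axis of flask2_center, either way round below 0.12 rad) or (z of stopper1_center in the frame of flask2_center between 0.034 and 0.0415 m and horizontal distance between stopper1_center and flask2_center below 0.007 m and angle between the z axis of stopper1_center and the z axis of flask2_center, either way round below 0.12 rad) or (z of stopper2_center in the frame of flask2_center between 0.034 and 0.0415 m and horizontal distance between stopper2_center and flask2_center below 0.007 m and angle between the z axis of stopper2_center and the z axis of flask2_center, either way round below 0.12 rad))), for 0.2 s.
2. the lid sits flat on the carrier, both latches still open (z of lid_handle in the frame of carrier between 0.155 and 0.164 m and horizontal distance between lid_handle and carrier below 0.012 m and angle between the z axis of lid_handle and the z axis of carrier, either way round below 0.03 rad and angle between the y axis of lid_handle and the y axis of carrier, either way round below 0.12 rad and value of joint each of latch_left, latch_right below 0.6 rad), for 0.2 s.
3. both latches are turned across the lid (z of lid_handle in the frame of carrier between 0.155 and 0.164 m and horizontal distance between lid_handle and carrier below 0.012 m and angle between the z axis of lid_handle and the z axis of carrier, either way round below 0.03 rad and angle between the y axis of lid_handle and the y axis of carrier, either way round below 0.12 rad and value of joint each of latch_left, latch_right above 1.25 rad), for 0.2 s.
At the end, for the whole second after the job is handed in: Every flask stands on the carrier floor (tilt under 0.12 rad), a stopper home in its neck (head within 2 mm of the rim); lid at rest, flat on the rim (within 4 mm of height, 12 mm sideways); both latches past 1.25 rad; a spare stopper is outside the carrier (all of step 1 and all of step 3 and linear speed of lid below 0.03 m/s and (x of stopper0_center in the frame of carrier above 0.07 m or x of stopper0_center in the frame of carrier below -0.07 m or y of stopper0_center in the frame of carrier above 0.11 m or y of stopper0_center in the frame of carrier below -0.11 m or distance between stopper0_center and flask0_center below 0.045 m or distance between stopper0_center and flask1_center below 0.045 m or distance between stopper0_center and flask2_center below 0.045 m) and (x of stopper1_center in the frame of carrier above 0.07 m or x of stopper1_center in the frame of carrier below -0.07 m or y of stopper1_center in the frame of carrier above 0.11 m or y of stopper1_center in the frame of carrier below -0.11 m or distance between stopper1_center and flask0_center below 0.045 m or distance between stopper1_center and flask1_center below 0.045 m or distance between stopper1_center and flask2_center below 0.045 m) and (x of stopper2_center in the frame of carrier above 0.07 m or x of stopper2_center in the frame of carrier below -0.07 m or y of stopper2_center in the frame of carrier above 0.11 m or y of stopper2_center in the frame of carrier below -0.11 m or distance between stopper2_center and flask0_center below 0.045 m or distance between stopper2_center and flask1_center below 0.045 m or distance between stopper2_center and flask2_center below 0.045 m)); the robot touches nothing.
It fails at once if a flask is tipped over (angle between any of flask0_center, flask1_center, flask2_center's own z axis and vertical above 0.8 rad).
It fails at once if another thing on the bench is moved by more than 4 cm (distance of any of dish, tipbox, jar, timer from where it was at the start of the episode above 0.04 m).
Of flask0, flask1, flask2 only 2 to 3 are there at a start; the rules pass over those that are not, and their reading is None.
At some moment in a run one of flask0, flask1, flask2, lid may be knocked a few centimetres aside while the robot is not near it.
It also fails if it takes over 210 s, if anything falls off the work surface, if the arm or the gripper's body presses on something with over 40 N, if the wrist force passes 120 N, or if a joint passes its speed limit or range.

## Working session

There is one attempt and no reset: what is moved stays moved. The work goes in short steps, Python scripts to look and compute and a shell command to move; the robot and the scene stay as the last step left them, time stands still between calls to the robot, and variables do not carry over. Pictures are saved under pics/ and viewed, at most 14 in all, crops included, and the job is handed in when it is done.

```bash
ls; mkdir -p pics; python3 - <<'E'
from bench import *
import cv2
for n in("top","side"):
    m=camera_model(n);print(n,m)
    cv2.imwrite(f"pics/{n}0.png",camera(n)[:,:,::-1])
print(get_obs())
E
```

```text
pics
top {'fovy': 50.581900267862046, 'cx': 275.12349772249377, 'cy': 200.18511288430057, 'R': array([[ 0.02973105, -0.99953894,  0.00616201],
       [-0.98895538, -0.03031065, -0.14508106],
       [ 0.14520094, -0.00178054, -0.98940058]]), 't': array([-0.01298503,  0.52672871,  1.39891186])}
side {'fovy': 55.76764252133486, 'cx': 284.9310840916803, 'cy': 205.61619672577726, 'R': array([[-0.99803343, -0.06258087, -0.00359338],
       [-0.03795683,  0.64896343, -0.75987219],
       [ 0.04988543, -0.75824145, -0.65006257]]), 't': array([0.51912916, 0.11553153, 0.95709751])}
{'time': 0.1, 'q': array([-1.39878903e+00,  2.59270311e-01,  1.53595218e+00, -3.93663695e-06,
        1.34800002e+00, -2.02791544e-01]), 'joint_vel': array([-0.00036107, -0.00238048, -0.00246795, -0.00047169,  0.00020349,
       -0.00013268]), 'tau': array([ 1.96170411e-03, -4.38211226e+01, -2.84640151e+01,  7.20889354e-02,
        3.62427975e-02, -3.82709902e-05]), 'tcp_pos': array([ 0.20127858, -0.51127416,  0.18680939]), 'orientation': array([ 9.82491649e-01,  1.86304848e-01,  1.06239131e-05, -8.14862541e-04]), 'contact_force': array([-0.35279369,  0.34775597, -0.34759218]), 'moment': array([ 0.00138216, -0.02049098,  0.00698638]), 'grasp_force': 0.0, 'finger_gap': 0.09292116242693563}
```

View pics/top0.png

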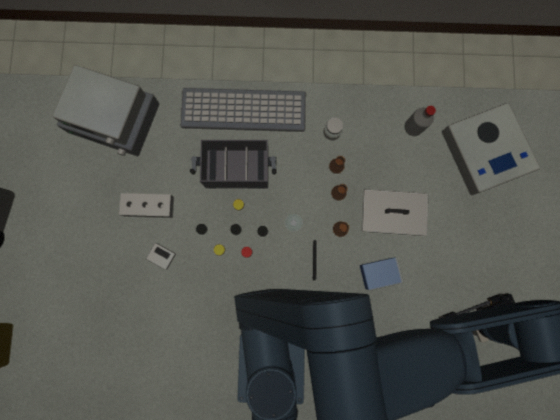

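View pics/side0.png

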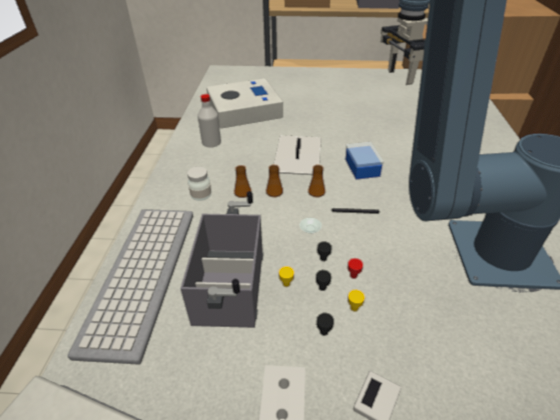

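Top view: flasks are at about (339,163), (341,191) and (342,228). The lid is at (396,212) and the carrier at (235,164). Six stopper-shaped things: black at (202,229), (236,229), (263,231), yellow at (238,204), (219,250), red at (247,252). The black ones match "dark rubber", and I'll confirm this in a crop.

```bash
cat > h.py <<'E'
import numpy as np, cv2
from bench import get_obs, camera, camera_model
M={n:camera_model(n) for n in("top","side")}
def ray(n,u,v):
    m=M[n]; f=210/np.tan(np.radians(m["fovy"])/2); R=np.array(m["R"]);t=np.array(m["t"])
    d=R.T@np.array([(u-m["cx"])/f,(v-m["cy"])/f,1]); return -R.T@t, d
def plane(n,u,v,z):
    o,d=ray(n,u,v); return o+d*(z-o[2])/d[2]
def proj(n,X):
    m=M[n]; f=210/np.tan(np.radians(m["fovy"])/2); c=np.array(m["R"])@X+m["t"]
    return np.array([m["cx"]+f*c[0]/c[2],m["cy"]+f*c[1]/c[2]])
def tri(a,b):
    (o1,d1),(o2,d2)=ray("top",*a),ray("side",*b)
    s,*_=np.linalg.lstsq(np.c_[d1,-d2],o2-o1,rcond=None)
    p,q=o1+d1*s[0],o2+d2*s[1]; return (p+q)/2,np.linalg.norm(p-q)
def blobs(mask,box,amin=8):
    x0,y0,x1,y1=box; mm=np.zeros(mask.shape,np.uint8); mm[y0:y1,x0:x1]=mask[y0:y1,x0:x1]
    n,l,s,c=cv2.connectedComponentsWithStats(mm,connectivity=8)
    return [(tuple(c[i].round(2)),tuple(int(v) for v in s[i])) for i in range(1,n) if s[i][4]>=amin]
def dark(im,t=45): return (im.max(2)<t).astype(np.uint8)
def amber(im):
    h=cv2.cvtColor(im,cv2.COLOR_RGB2HSV); return ((h[...,0]<16)&(h[...,1]>100)&(h[...,2]>25)).astype(np.uint8)
def crop(im,box,k,name):
    x0,y0,x1,y1=box; cv2.imwrite(name,cv2.resize(im[y0:y1,x0:x1,::-1],None,fx=k,fy=k,interpolation=cv2.INTER_CUBIC))
E
python3 - <<'E'
from h import *
a=camera("top");b=camera("side")
np.save("a0.npy",a);np.save("b0.npy",b)
crop(a,(180,125,440,275),3,"pics/c1.png"); crop(b,(175,130,375,345),2.7,"pics/c2.png")
print("stop top",*blobs(dark(a),(190,215,275,240)),sep="\n")
print("stop side",*blobs(dark(b),(310,235,340,340)),sep="\n")
print("amber top",*blobs(amber(a),(325,150,352,245)),sep="\n")
print("amber side",*blobs(amber(b),(225,160,335,200)),sep="\n")
print("handle",*blobs(dark(a),(370,200,425,225)),*blobs(dark(b),(285,135,310,170)),sep="\n")
E
```

```text
stop top
((np.float64(201.22), np.float64(228.58)), (197, 224, 10, 10, 78))
((np.float64(235.36), np.float64(228.93)), (231, 224, 10, 10, 75))
((np.float64(262.12), np.float64(230.64)), (258, 226, 9, 10, 73))
stop side
((np.float64(323.72), np.float64(250.09)), (318, 243, 12, 17, 151))
((np.float64(322.85), np.float64(279.25)), (317, 271, 13, 19, 179))
((np.float64(324.62), np.float64(323.13)), (318, 314, 15, 21, 228))
amber top
((np.float64(336.97), np.float64(164.45)), (330, 156, 14, 17, 167))
((np.float64(338.94), np.float64(191.73)), (332, 185, 15, 15, 161))
((np.float64(340.36), np.float64(228.35)), (334, 222, 14, 14, 159))
amber side
((np.float64(273.82), np.float64(181.76)), (266, 165, 17, 32, 303))
((np.float64(316.97), np.float64(181.76)), (309, 165, 16, 32, 295))
((np.float64(241.26), np.float64(181.92)), (235, 166, 16, 31, 283))
handle
((np.float64(396.76), np.float64(210.76)), (386, 209, 22, 5, 59))
((np.float64(297.44), np.float64(148.94)), (297, 141, 2, 17, 18))
```

View pics/c1.png

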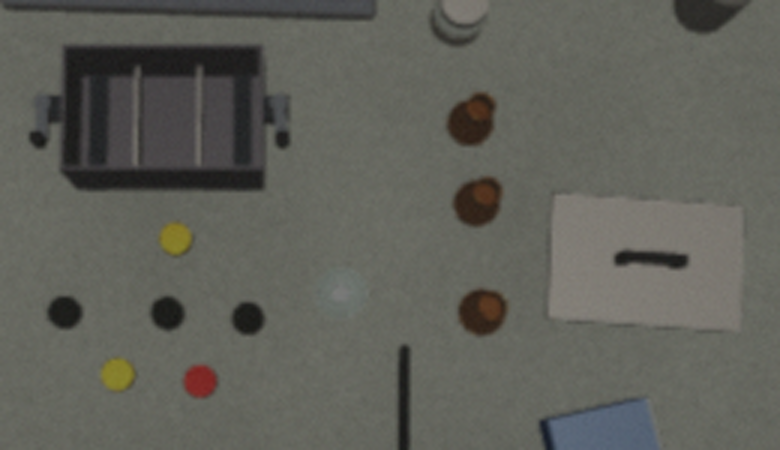

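View pics/c2.png

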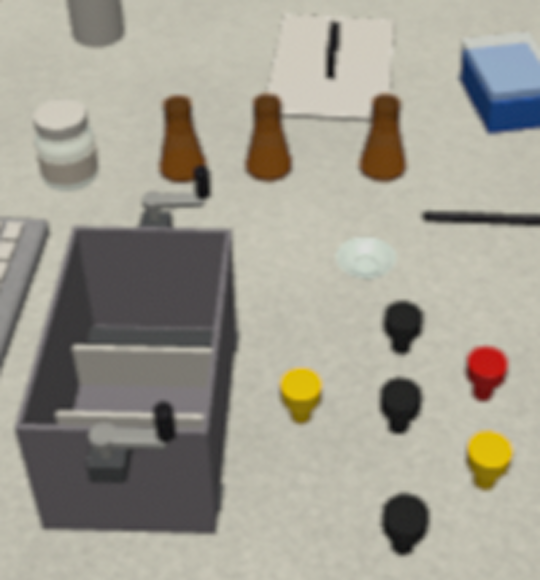

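The crops confirm it: exactly three black stoppers, and three amber flasks with mouths at top-view pixels of about (340.3,160.3), (342.3,188.7) and (343.3,227.3). The carrier rim corners are at about (201,140.7), (267.3,140.7), (268.3,181) and (200.7,181). Both levers point toward −x.

```bash
python3 - <<'E'
from h import *
np.set_printoptions(precision=4,suppress=True)
for i,(m,s) in enumerate([((340.3,160.3),241.2),((342.3,188.7),273.8),((343.3,227.3),317)]):
    print("flask",i,plane("top",*m,.085),"side x:",plane("side",s,182,.04))
for t,s in [((201.2,228.6),(324.6,319.5)),((235.4,228.9),(322.8,276)),((262.1,230.6),(323.7,247))]:
    print("stopper",plane("top",*t,.036),tri(t,s))
for c in [(201,140.7),(267.3,140.7),(268.3,181),(200.7,181)]: print("rim",plane("top",*c,.122))
for c in [(193,171),(274,171.5)]: print("knobtop",plane("top",*c,.16))
for c in [(364.3,189.5),(427.5,194.3),(426.3,234.7),(363,231)]: print("lid",plane("top",*c,.014))
print("handle",plane("top",396.8,211,.05))
for n,c in [("dish",(295,222)),("jar",(334,128)),("tip",(381,274)),("timer",(161,256))]: print(n,plane("top",*c,.02))
a=np.load("a0.npy"); b=np.load("b0.npy")
# rim via side
for c in [(75,230),(231,230),(218,426),(22,428)]: print("rim side",plane("side",c[0]/2.7+175,c[1]/2.7+130,.122))
E
```

```text
flask 0 [ 0.6542 -0.1999  0.085 ] side x: [ 0.6549 -0.1948  0.04  ]
flask 1 [ 0.563 -0.207  0.085] side x: [ 0.5638 -0.2001  0.04  ]
flask 2 [ 0.4415 -0.211   0.085 ] side x: [ 0.4431 -0.2071  0.04  ]
stopper [0.4279 0.2371 0.036 ] (array([0.4277, 0.2363, 0.0406]), np.float64(0.0002129490966895224))
stopper [0.4303 0.1275 0.036 ] (array([0.4301, 0.1272, 0.0393]), np.float64(0.0001148847448640927))
stopper [0.4274 0.0417 0.036 ] (array([0.4272, 0.0416, 0.0399]), np.float64(0.00013646566463678753))
rim [0.694  0.2384 0.122 ]
rim [0.7005 0.0329 0.122 ]
rim [0.5733 0.0257 0.122 ]
rim [0.567  0.2325 0.122 ]
knobtop [0.5895 0.2506 0.16  ]
knobtop [0.5955 0.0091 0.16  ]
lid [ 0.5752 -0.2907  0.014 ]
lid [ 0.5655 -0.4996  0.014 ]
lid [ 0.4319 -0.493   0.014 ]
lid [ 0.4377 -0.2865  0.014 ]
handle [ 0.5021 -0.3875  0.05  ]
dish [ 0.4599 -0.0639  0.02  ]
jar [ 0.7806 -0.1875  0.02  ]
tip [ 0.3011 -0.3432  0.02  ]
timer [0.3373 0.3639 0.02  ]
rim side [0.7005 0.0386 0.122 ]
rim side [0.5721 0.0311 0.122 ]
rim side [0.5591 0.2306 0.122 ]
rim side [0.6922 0.2403 0.122 ]
```

```bash
cat >> h.py <<'E'
C=np.array([.632,.134]); TH=.042
def car(x,y):
    c,s=np.cos(TH),np.sin(TH); return C+np.array([c*x-s*y,s*x+c*y])
def go(x,y,z,phi=None,label=""):
    from scipy.spatial.transform import Rotation as Ro
    o=get_obs(); R=Ro.from_quat(o["orientation"]); p=o["tcp_pos"]
    if phi is None: phi=np.pi/2+TH
    D=Ro.from_matrix(np.c_[[np.cos(phi),np.sin(phi),0],[np.sin(phi),-np.cos(phi),0],[0,0,-1]])
    print(label,"turn",(R.inv()*D).as_rotvec().round(3),"shift cm",(R.inv().apply(np.array([x,y,z])-p)*100).round(2))
E
python3 - <<'E'
from h import *
for c in [(225.7,146.7),(225.7,180),(246.3,146.7),(246.3,180)]: print("xwall",plane("top",*c,.049))
go(.4425,-.210,.20)
E
```

```text
xwall [0.69683277 0.16950407 0.049     ]
xwall [0.58629668 0.16443156 0.049     ]
xwall [0.69894455 0.10229463 0.049     ]
xwall [0.58835301 0.09796371 0.049     ]
 turn [-1.000e-03 -1.000e-03 -1.238e+00] shift cm [ 33.48 -19.22  -1.27]
```

```bash
R='x'; python3 -m inch '[[[0,0,-1.238],[33.5,-19.2,-1.3],6],[[0,0,-1.238],[33.5,-19.2,-1.3],6],[[0,0,-1.238],[33.5,-19.2,-1.3],6],[[0,0,-1.238],[33.5,-19.2,-1.3],6],[[0,0,-1.238],[33.5,-19.2,-1.3],6],[[0,0,-1.238],[33.5,-19.2,-1.3],6],[[0,0,-1.238],[33.5,-19.2,-1.3],6],[[0,0,-1.238],[33.5,-19.2,-1.3],6]]'
python3 -m inch '[[[0,0,-0.05],[0,0,0],6]]'
python3 - <<'E'
from h import *
go(.4425,-.210,.20)
a=camera("top");b=camera("side")
crop(np.hstack([a[140:260,270:430],b[100:220,180:340]]),(0,0,320,120),2.5,"pics/c3.png")
E
```

```text
time: 1.0
tcp_pos: [0.4441, -0.2079, 0.2007]
orientation: [0.703, 0.711, 0.0, 0.0]
contact_force: [0.9, -0.0, 0.6]
finger_gap: 0.06
grasp_force: 0.0
time: 1.1
tcp_pos: [0.445, -0.2066, 0.2007]
orientation: [0.684, 0.729, 0.001, -0.0]
contact_force: [-0.4, -0.9, -0.2]
finger_gap: 0.0598
grasp_force: 0.0
 turn [ 0.001 -0.001  0.022] shift cm [-0.32 -0.27  0.07]
```

View pics/c3.png

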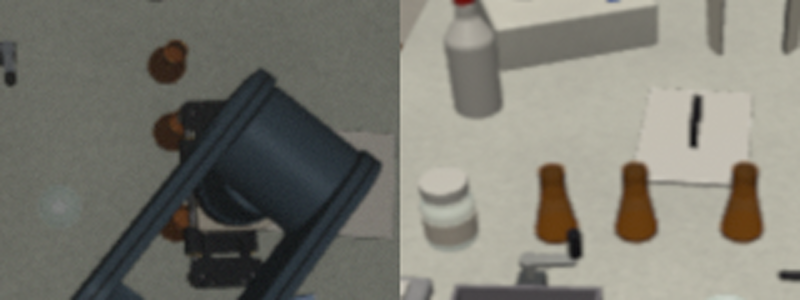

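The top view is mostly blocked by the arm. The side view shows all three flasks upright, with the fingers above and behind at the right. I'll descend on flask 2.

```bash
python3 -m inch '[[[0,0,0.02],[-0.3,-0.3,2],6],[[0,0,0.02],[-0.3,-0.3,7],6],[[0,0,0.02],[-0.3,-0.3,12],6],[[0,0,0.02],[-0.3,-0.3,14.4],6],[[0,0,0.02],[-0.3,-0.3,14.4],6]]'
python3 -m inch '[[[0,0,0],[0,0,0],2],[[0,0,0],[0,0,0],2],[[0,0,0],[0,0,0],2],[[0,0,0],[0,0,0],2],[[0,0,0],[0,0,0],2],[[0,0,0],[0,0,0],2]]' 15
python3 - <<'E'
from h import *
b=camera("side"); print(blobs(amber(b),(225,160,335,200)))
go(.4425,-.210,.055)
E
```

```text
time: 1.7
tcp_pos: [0.4367, -0.2123, 0.0531]
orientation: [0.696, 0.718, -0.0, -0.004]
contact_force: [-0.8, -0.5, -0.1]
finger_gap: 0.0601
grasp_force: 0.0
time: 2.3
tcp_pos: [0.4402, -0.2138, 0.057]
orientation: [0.695, 0.719, 0.0, 0.0]
contact_force: [0.3, -0.1, 0.3]
finger_gap: 0.021
grasp_force: 0.0
[((np.float64(273.95), np.float64(181.71)), (266, 165, 16, 32, 292)), ((np.float64(316.83), np.float64(181.84)), (309, 165, 16, 32, 289)), ((np.float64(241.21), np.float64(182.06)), (235, 166, 16, 31, 290))]
 turn [ 0.     0.    -0.008] shift cm [0.36 0.25 0.18]
```

The gap closed to 21 mm with no force, so the grasp missed. I'll look.

```bash
python3 - <<'E'
from h import *
a=camera("top");b=camera("side")
p=get_obs()["tcp_pos"];print(p,proj("side",p),proj("top",p))
crop(np.hstack([a[140:260,270:430],b[100:220,220:380]]),(0,0,320,120),2.5,"pics/c4.png")
E
```

```text
[ 0.44003433 -0.21363439  0.05664935] [318.40387772 175.83412422] [342.70929584 228.55167304]
```

View pics/c4.png

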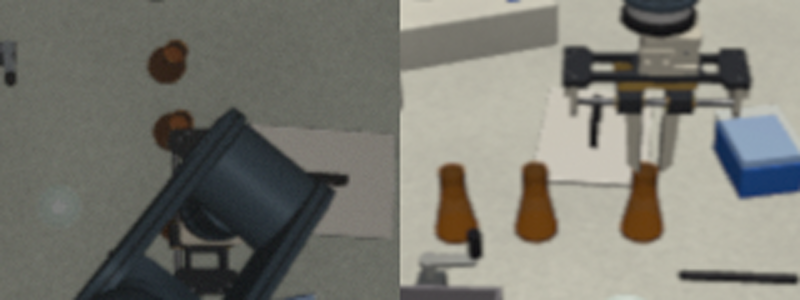

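```bash
python3 - <<'E'
from h import *
print({n:ray(n,0,0)[0].round(3) for n in M}, {n:[k for k in M[n]] for n in M})
for u,s in((241.2,197),(273.8,197.5),(317,197.5)):
    print("front base side",plane("side",u,s,0).round(4),"rim back",plane("side",u,165.3,.085).round(4))
a=np.load("a0.npy")
print(*blobs(amber(a),(325,150,352,245)))
h=cv2.cvtColor(a,cv2.COLOR_RGB2HSV)
v=(amber(a)*(h[...,2]>75)).astype(np.uint8); print(*blobs(v,(325,150,352,245),4),sep="\n")
print(h[220:238,332:350,2])
E
```

```text
{'top': array([0.318, 0.005, 1.461]), 'side': array([0.475, 0.683, 0.712])} {'top': ['fovy', 'cx', 'cy', 'R', 't'], 'side': ['fovy', 'cx', 'cy', 'R', 't']}
front base side [ 0.6554 -0.1773  0.    ] rim back [ 0.654  -0.2116  0.085 ]
front base side [ 0.563  -0.1805  0.    ] rim back [ 0.5642 -0.2168  0.085 ]
front base side [ 0.4411 -0.1876  0.    ] rim back [ 0.4453 -0.2236  0.085 ]
((np.float64(336.97), np.float64(164.45)), (330, 156, 14, 17, 167)) ((np.float64(338.94), np.float64(191.73)), (332, 185, 15, 15, 161)) ((np.float64(340.36), np.float64(228.35)), (334, 222, 14, 14, 159))
((np.float64(338.24), np.float64(161.35)), (336, 160, 6, 4, 17))
((np.float64(340.75), np.float64(189.25)), (338, 187, 6, 6, 28))
((np.float64(342.86), np.float64(227.0)), (340, 224, 7, 7, 37))
[[107 103 104 101 100 101  99  98  97  97 101 102 104 104 101 101 100 101]
 [106 107 105 102  98  92  87  81  76  80  88  93  94  95  98 102 100 102]
 [101 103 103  97  80  64  52  51  51  51  62  66  69  75  91  96 100 103]
 [101  98  92  79  62  49  45  50  57  64  63  61  53  56  70  88 103 104]
 [101  92  72  
[... 335 characters left out ...]
 87  84  78  58  71  95]
 [ 87  59  51  51  50  54  52  51  61  74  85  87  85  86  73  61  74  94]
 [ 93  72  54  50  51  52  51  54  57  68  78  84  85  76  64  64  81  99]
 [ 96  76  57  52  49  49  53  55  52  54  65  73  70  66  61  73  91 102]
 [ 94  80  69  51  52  51  52  53  51  50  46  51  48  50  56  75  96 102]
 [100  99  77  56  52  52  50  52  49  50  48  50  52  51  67  90 100 102]
 [106 105  89  66  61  55  52  50  52  49  53  53  54  65  83  97 102 101]
 [108 104  98  87  80  70  60  51  55  50  54  58  71  87  96 101 103 102]
 [107 102 101 101  96  94  82  68  67  69  76  83  93  99 100 102 101 104]
 [107 107 104 106 104 102  96  89  89  94 100 101 104 104 100 103 109 102]]
```

```bash
python3 - <<'E'
from h import *
print("c3 pred",proj("side",np.array([.445,-.2066,.2007])))
E
python3 -m inch '[[[0,0,0],[0,0,-5],2],[[0,0,0],[0,0,-10],2],[[0,0,0],[0,0,-10],2],[[0,0,0],[0,0,-10],2]]'
python3 - <<'E'
from h import *
b=camera("side"); p=get_obs()["tcp_pos"];print(p,proj("side",p),get_obs()["finger_gap"])
crop(b,(240,60,400,200),4,"pics/c5.png")
E
```

```text
c3 pred [319.35623856 131.43041068]
time: 2.85
tcp_pos: [0.4407, -0.2142, 0.1577]
orientation: [0.695, 0.719, 0.0, 0.002]
contact_force: [0.0, 0.1, -0.6]
finger_gap: 0.0201
grasp_force: 0.0
[ 0.43972195 -0.21342322  0.15620292] [320.47121179 145.14323298] 0.020255407897096938
```

View pics/c5.png

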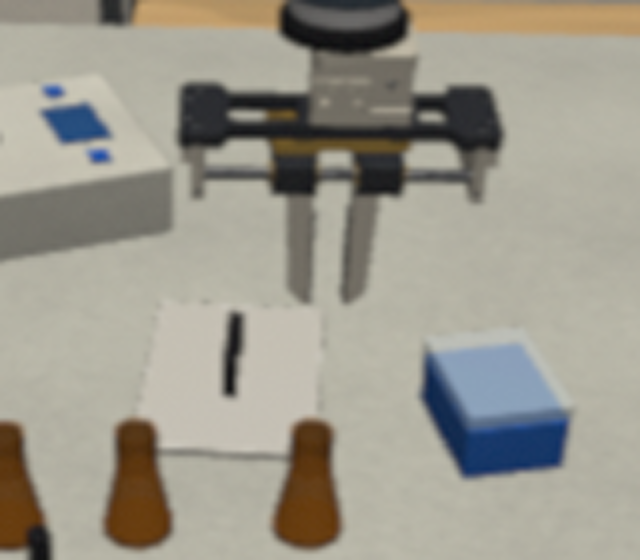

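The observed fingertips are at (321.7,135), while the projected TCP is at (320.5,145). That 10 px offset is systematic. I'll check whether it comes from z or y by touching the bench in an empty spot.

```bash
python3 - <<'E'
from h import *
go(.57,-.10,.06)
E
```

```text
turn [-0.    -0.    -0.008] shift cm [10.89 13.41  9.62]
```

```bash
python3 -m inch '[[[0,0,0],[10.9,13.4,0],0.5],[[0,0,0],[10.9,13.4,0],0.5],[[0,0,0],[10.9,13.4,0],0.5],[[0,0,0],[10.9,13.4,0],0.5],[[0,0,0],[10.9,13.4,5],0.5],[[0,0,0],[10.9,13.4,10],0.5],[[0,0,0],[10.9,13.4,12],0.5],[[0,0,0],[10.9,13.4,12],0.5]]'
python3 -m inch '[[[0,0,0],[0,0,0.5],0.5],[[0,0,0],[0,0,1],0.5],[[0,0,0],[0,0,1.5],0.5],[[0,0,0],[0,0,2],0.5],[[0,0,0],[0,0,2.5],0.5],[[0,0,0],[0,0,2.5],0.5]]'
python3 - <<'E'
from h import *
a=camera("top");b=camera("side"); o=get_obs();p=o["tcp_pos"];print(p,o["contact_force"],proj("side",p),proj("top",p))
u,v=proj("side",p).astype(int);s,t=proj("top",p).astype(int)
crop(np.hstack([a[t-50:t+50,s-50:s+50],b[v-70:v+30,u-50:u+50]]),(0,0,200,100),4,"pics/c6.png")
E
```

```text
time: 3.7
tcp_pos: [0.5654, -0.0982, 0.0306]
orientation: [0.695, 0.719, -0.002, -0.006]
contact_force: [-0.4, 0.4, 0.0]
finger_gap: 0.0052
grasp_force: 0.0
time: 4.3
tcp_pos: [0.5698, -0.1001, 0.0111]
orientation: [0.695, 0.719, -0.0, -0.0]
contact_force: [0.1, -0.1, -0.2]
finger_gap: 0.0053
grasp_force: 0.0
[ 0.57020368 -0.1001824   0.01156631] [ 0.49170416  0.2814252  -0.02536507] [268.46578743 213.17937659] [306.61041489 189.35891014]
```

View pics/c6.png

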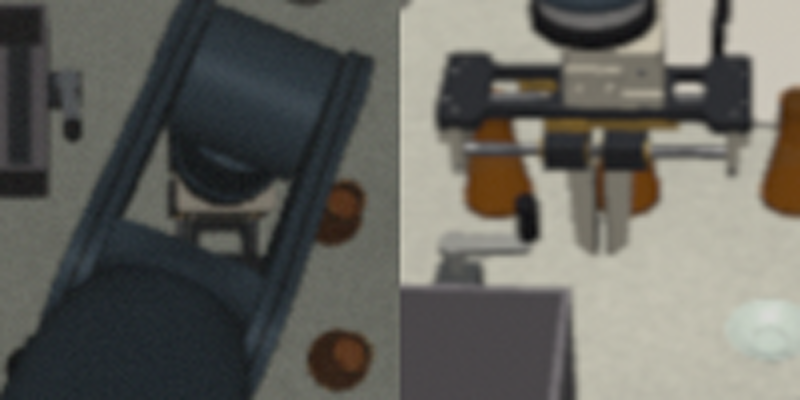

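```bash
python3 -m inch '[[[0,0,0],[0,0,0.4],0.5],[[0,0,0],[0,0,0.8],0.5],[[0,0,0],[0,0,1],0.5],[[0,0,0],[0,0,1.1],0.5],[[0,0,0],[0,0,1.2],0.5],[[0,0,0],[0,0,1.2],0.5]]'
python3 -m inch '[[[0,0,0],[0,0,0.1],0.5],[[0,0,0],[0,0,0.1],0.5]]'
```

```text
time: 5.0
tcp_pos: [0.5702, -0.1002, -0.0006]
orientation: [0.695, 0.719, -0.0, -0.0]
contact_force: [-1.0, -0.1, -0.6]
finger_gap: 0.0053
grasp_force: 0.0
time: 5.2
tcp_pos: [0.5703, -0.1002, -0.0015]
orientation: [0.695, 0.719, 0.0, 0.0]
contact_force: [0.0, 0.1, -0.3]
finger_gap: 0.0052
grasp_force: 0.0
```

```bash
for i in 1; do python3 -m inch '[[[0,0,0],[0,0,0.2],0.5],[[0,0,0],[0,0,0.4],0.5],[[0,0,0],[0,0,0.4],0.5]]' | grep -E "tcp|contact"
python3 -m inch '[[[0,0,0],[0,0,0.1],0.5],[[0,0,0],[0,0,0.2],0.5],[[0,0,0],[0,0,0.2],0.5]]' | grep -E "tcp|contact"
python3 -m inch '[[[0,0,0],[0,0,0.1],0.5],[[0,0,0],[0,0,0.2],0.5],[[0,0,0],[0,0,0.2],0.5]]' | grep -E "tcp|contact"; done
```

```text
tcp_pos: [0.5699, -0.1001, -0.0058]
contact_force: [-0.9, -0.2, -0.9]
tcp_pos: [0.5701, -0.1001, -0.0076]
contact_force: [0.1, 0.0, -0.4]
tcp_pos: [0.5701, -0.1001, -0.0096]
contact_force: [1.1, -0.4, 0.5]
```

```bash
python3 -m inch '[[[0,0,0],[0,0,0.1],0.5],[[0,0,0],[0,0,0.2],0.5],[[0,0,0],[0,0,0.2],0.5]]' | grep -E "tcp|contact"
python3 -m inch '[[[0,0,0],[0,0,0.1],0.5],[[0,0,0],[0,0,0.2],0.5],[[0,0,0],[0,0,0.2],0.5]]' | grep -E "tcp|contact"
python3 - <<'E'
from h import *
b=camera("side"); o=get_obs();p=o["tcp_pos"];print(p,o["contact_force"],proj("side",p))
g=b[185:235,240:300]; print(M["side"]["cy"]); 
crop(b,(230,150,310,230),7,"pics/c7.png")
E
```

```text
tcp_pos: [0.5701, -0.1001, -0.0116]
contact_force: [-0.3, 0.0, 0.1]
tcp_pos: [0.5701, -0.1001, -0.0136]
contact_force: [-0.6, -0.5, 0.7]
[ 0.57013002 -0.10014336 -0.01355585] [0.6367926  0.4257205  0.26051585] [268.77634536 220.15362604]
205.61619672577726
```

View pics/c7.png

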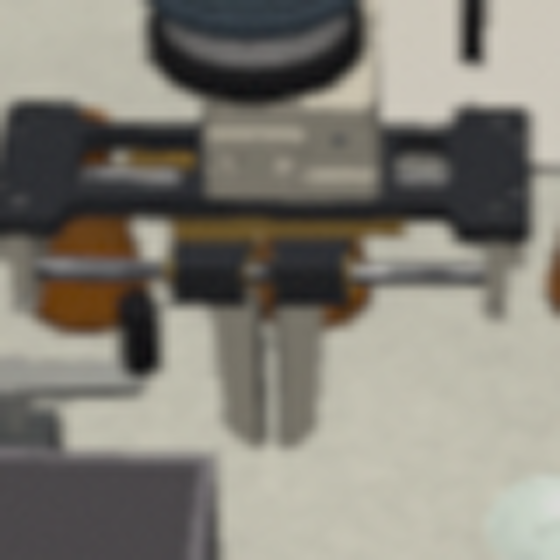

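```bash
python3 -m inch '[[[0,0,0],[0,0,0.2],0.5],[[0,0,0],[0,0,0.4],0.5],[[0,0,0],[0,0,0.4],0.5]]' | grep -E "tcp|contact"
python3 -m inch '[[[0,0,0],[0,0,0.1],0.5],[[0,0,0],[0,0,0.2],0.5],[[0,0,0],[0,0,0.2],0.5]]' | grep -E "tcp|contact"
python3 -m inch '[[[0,0,0],[0,0,0.1],0.5],[[0,0,0],[0,0,0.2],0.5],[[0,0,0],[0,0,0.2],0.5]]' | grep -E "tcp|contact"
```

```text
tcp_pos: [0.5699, -0.1001, -0.0179]
contact_force: [0.2, -0.3, 0.9]
tcp_pos: [0.5701, -0.1001, -0.0196]
contact_force: [0.3, -0.2, 0.1]
tcp_pos: [0.5701, -0.1001, -0.0216]
contact_force: [-0.2, 0.8, 0.4]
```

```bash
python3 -m inch '[[[0,0,0],[0,0,0.1],0.5],[[0,0,0],[0,0,0.2],0.5],[[0,0,0],[0,0,0.2],0.5]]' | grep -E "tcp|contact"
python3 -m inch '[[[0,0,0],[0,0,0.1],0.5],[[0,0,0],[0,0,0.2],0.5],[[0,0,0],[0,0,0.2],0.5]]' | grep -E "tcp|contact"
python3 -m inch '[[[0,0,0],[0,0,0.1],0.5],[[0,0,0],[0,0,0.1],0.5]]' | grep -E "tcp|contact"
python3 -m inch '[[[0,0,0],[0,0,0.1],0.5],[[0,0,0],[0,0,0.1],0.5]]' | grep -E "tcp|contact"
```

```text
tcp_pos: [0.5701, -0.1001, -0.0236]
contact_force: [-0.7, 0.2, -0.5]
tcp_pos: [0.5701, -0.1001, -0.0256]
contact_force: [-0.0, -0.4, -1.0]
tcp_pos: [0.5702, -0.1002, -0.0266]
contact_force: [0.4, 0.8, 0.7]
tcp_pos: [0.5701, -0.1001, -0.0276]
contact_force: [1.5, -1.0, 0.2]
```

```bash
for k in 1; do python3 -m inch '[[[0,0,0],[0,0,0.1],0.5],[[0,0,0],[0,0,0.2],0.5],[[0,0,0],[0,0,0.2],0.5]]' | grep -E "tcp|contact"
python3 -m inch '[[[0,0,0],[0,0,0.1],0.5],[[0,0,0],[0,0,0.2],0.5],[[0,0,0],[0,0,0.2],0.5]]' | grep -E "tcp|contact"; done
python3 - <<'E'
from h import *
b=camera("side"); o=get_obs();p=o["tcp_pos"];print(p,o["contact_force"],proj("side",p))
crop(b,(230,150,310,230),7,"pics/c8.png")
E
```

```text
tcp_pos: [0.5701, -0.1001, -0.0296]
contact_force: [-1.0, 0.0, -0.2]
tcp_pos: [0.5703, -0.1002, -0.0308]
contact_force: [-2.3, 0.8, 5.6]
[ 0.5702759  -0.10019526 -0.03082307] [-1.64262418 -0.39431107  5.97310813] [268.91523207 224.80262486]
```

View pics/c8.png

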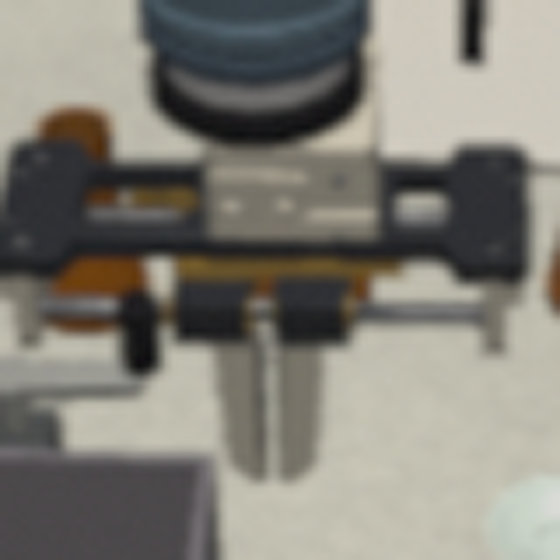

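The tips touch the bench at a reading of −0.030, at pixel (268.6,218.6) where z=0 projects. So the z reading is 30 mm too low while x and y are right. I'll correct for that in the helper.

```bash
sed -i 's/np.array(\[x,y,z\])-p/np.array([x,y,z-.030])-p/' h.py
python3 -m inch '[[[0,0,0],[0,0,-5],6],[[0,0,0],[0,0,-10],6],[[0,0,0],[0,0,-15],6],[[0,0,0],[0,0,-16],6],[[0,0,0],[-11,-13.2,-16],6],[[0,0,0],[-11,-13.2,-16],6],[[0,0,0],[-11,-13.2,-16],6],[[0,0,0],[-11,-13.2,-16],6]]'
python3 -m inch '[[[0,0,0],[0,0,0],6],[[0,0,0],[0,0,0],6],[[0,0,0],[0,0,0],6]]' >/dev/null
python3 - <<'E'
from h import *
go(.4425,-.210,.057)
b=camera("side");print(blobs(amber(b),(225,160,335,200)))
E
```

```text
time: 10.1
tcp_pos: [0.4389, -0.216, 0.1279]
orientation: [0.696, 0.718, -0.001, -0.001]
contact_force: [1.4, 0.1, 0.0]
finger_gap: 0.0592
grasp_force: 0.0
 turn [ 0.    -0.    -0.007] shift cm [ 3.900e-01 -1.000e-02  1.013e+01]
[((np.float64(273.77), np.float64(181.73)), (267, 165, 15, 32, 283)), ((np.float64(316.87), np.float64(181.64)), (309, 165, 16, 32, 297)), ((np.float64(241.28), np.float64(181.55)), (235, 166, 16, 31, 282))]
```

```bash
python3 -m inch '[[[0,0,0],[0.4,0,0],6],[[0,0,0],[0.4,0,4],6],[[0,0,0],[0.4,0,8],6],[[0,0,0],[0.4,0,10.1],6],[[0,0,0],[0.4,0,10.1],6]]'
python3 -m inch '[[[0,0,0],[0,0,0],2],[[0,0,0],[0,0,0],2],[[0,0,0],[0,0,0],2],[[0,0,0],[0,0,0],2],[[0,0,0],[0,0,0],2]]' 15
python3 -m inch '[[[0,0,0],[0,0,-2],2],[[0,0,0],[0,0,-6],2],[[0,0,0],[0,0,-10],2],[[0,0,0],[0,0,-15],2],[[0,0,0],[0,0,-18.5],2],[[0,0,0],[0,0,-18.5],2],[[0,0,0],[0,0,-18.5],2]]'
python3 - <<'E'
from h import *
b=camera("side");print(blobs(amber(b),(225,80,380,200)))
x,y=car(0,-.066);go(x,y,.245)
E
```

```text
time: 10.95
tcp_pos: [0.4401, -0.2079, 0.0246]
orientation: [0.695, 0.719, -0.0, -0.003]
contact_force: [0.7, -0.4, -0.1]
finger_gap: 0.0598
grasp_force: 0.0
time: 11.45
tcp_pos: [0.4426, -0.2111, 0.0285]
orientation: [0.695, 0.719, 0.0, 0.001]
contact_force: [0.6, 0.3, 3.9]
finger_gap: 0.0311
grasp_force: 15.0
time: 12.15
tcp_pos: [0.442, -0.2108, 0.2131]
orientation: [0.695, 0.719, 0.0, 0.001]
contact_force: [-0.1, 0.3, -1.1]
finger_gap: 0.0307
grasp_force: 15.0
[((np.float64(321.09), np.float64(121.79)), (312, 103, 18, 37, 418)), ((np.float64(273.82), np.float64(181.38)), (266, 165, 17, 32, 283)), ((np.float64(241.32), np.float64(181.55)), (235, 166, 16, 31, 274))]
 turn [-0.001 -0.001 -0.008] shift cm [27.15 20.28 -0.32]
```

```bash
python3 -m inch '[[[0,0,0],[4,3,-0.3],2],[[0,0,0],[8,6,-0.3],2],[[0,0,0],[12,9,-0.3],2],[[0,0,0],[16,12,-0.3],2],[[0,0,0],[20,15,-0.3],2],[[0,0,0],[24,18,-0.3],2],[[0,0,0],[27.1,20.3,-0.3],2],[[0,0,0],[27.1,20.3,-0.3],2]]'
python3 -m inch '[[[0,0,0],[0,0,0],2],[[0,0,0],[0,0,0],2],[[0,0,0],[0,0,0],2]]'
python3 - <<'E'
from h import *
b=camera("side");a=camera("top");x,y=car(0,-.066);print(x,y);go(x,y,.066)
B=blobs(amber(b),(150,80,380,260))
print(B); p=get_obs()["tcp_pos"]; print(p,proj("side",p+[0,0,-.028+.0425-.03+.03]))
E
```

```text
time: 13.0
tcp_pos: [0.636, 0.0718, 0.2118]
orientation: [0.693, 0.721, -0.001, -0.002]
contact_force: [0.6, -0.5, -1.1]
finger_gap: 0.0309
grasp_force: 15.0
time: 13.3
tcp_pos: [0.6348, 0.0658, 0.2151]
orientation: [0.696, 0.718, -0.001, -0.0]
contact_force: [0.3, -0.2, -0.6]
finger_gap: 0.0307
grasp_force: 15.0
0.6347711851038772 0.06805820344333915
 turn [-0.    0.   -0.01] shift cm [ 0.22 -0.03 17.97]
[((np.float64(155.38), np.float64(125.2)), (150, 118, 14, 21, 144)), ((np.float64(229.78), np.float64(185.2)), (215, 164, 36, 45, 876)), ((np.float64(273.86), np.float64(181.71)), (266, 165, 17, 32, 287)), ((np.float64(354.5), np.float64(258.62)), (350, 258, 10, 2, 16))]
[0.63513708 0.06587275 0.21573813] [224.72647183 185.1074589 ]
```

```bash
python3 -m inch '[[[0,0,0],[0.2,0,4],2],[[0,0,0],[0.2,0,8],2],[[0,0,0],[0.2,0,11],2],[[0,0,0],[0.2,0,14],2],[[0,0,0],[0.2,0,16.5],2],[[0,0,0],[0.2,0,17.5],2],[[0,0,0],[0.2,0,17.5],2],[[0,0,0],[0.2,0,17.5],2]]'
python3 -m inch '[[[0,0,0],[0,0,0.2],2],[[0,0,0],[0,0,0.4],2],[[0,0,0],[0,0,0.4],2]]'
```

```text
time: 14.2
tcp_pos: [0.6364, 0.0688, 0.0419]
orientation: [0.695, 0.719, 0.001, 0.001]
contact_force: [-0.4, -0.4, 0.3]
finger_gap: 0.0306
grasp_force: 15.0
time: 14.5
tcp_pos: [0.6358, 0.0692, 0.0372]
orientation: [0.695, 0.719, 0.0, 0.0]
contact_force: [-0.9, -0.6, -1.0]
finger_gap: 0.0308
grasp_force: 15.0
```

```bash
python3 -m inch '[[[0,0,0],[0,0,0.15],2],[[0,0,0],[0,0,0.3],2],[[0,0,0],[0,0,0.3],2]]' | grep -E "tcp|contact"
python3 -m inch '[[[0,0,0],[0,0,0],4],[[0,0,0],[0,0,0],6],[[0,0,0],[0,0,0],6],[[0,0,0],[0,0,-3],6],[[0,0,0],[0,0,-8],6],[[0,0,0],[0,0,-13],6],[[0,0,0],[0,0,-15],6],[[0,0,0],[0,0,-15],6]]'
python3 - <<'E'
from h import *
go(.5635,-.209,.16)
E
```

```text
tcp_pos: [0.6362, 0.0692, 0.0343]
contact_force: [0.6, -0.1, 4.6]
time: 15.6
tcp_pos: [0.6379, 0.069, 0.188]
orientation: [0.695, 0.719, 0.003, 0.003]
contact_force: [0.1, 0.8, -0.6]
finger_gap: 0.0602
grasp_force: 0.0
 turn [ 0.008  0.001 -0.008] shift cm [-27.53  -8.43   5.76]
```

```bash
python3 -m inch '[[[0,0,0],[-5,-1.5,0],6],[[0,0,0],[-10,-3,0],6],[[0,0,0],[-15,-4.5,2],6],[[0,0,0],[-20,-6,4],6],[[0,0,0],[-24,-7.5,5.7],6],[[0,0,0],[-27.5,-8.4,5.7],6],[[0,0,0],[-27.5,-8.4,5.7],6],[[0,0,0],[-27.5,-8.4,5.7],6]]' | grep tcp
python3 -m inch '[[[0,0,0],[0,0,0],6],[[0,0,0],[0,0,0],6]]'|grep tcp
python3 - <<'E'
from h import *
go(.5635,-.2085,.058)
b=camera("side");print(blobs(amber(b),(225,160,335,200)))
E
```

```text
tcp_pos: [0.5595, -0.209, 0.1245]
tcp_pos: [0.5612, -0.2069, 0.1264]
 turn [-0.    -0.    -0.006] shift cm [-0.17  0.22  9.84]
[((np.float64(273.83), np.float64(181.47)), (266, 165, 17, 32, 292)), ((np.float64(241.3), np.float64(181.53)), (235, 166, 16, 31, 280))]
```

```bash
python3 -m inch '[[[0,0,0],[0,0.1,0],6],[[0,0,0],[0,0.1,4],6],[[0,0,0],[0,0.1,8],6],[[0,0,0],[0,0.1,9.8],6],[[0,0,0],[0,0.1,9.8],6],[[0,0,0],[0,0.1,9.8],6]]'|grep tcp
python3 -m inch '[[[0,0,0],[0,0,0],2],[[0,0,0],[0,0,0],2],[[0,0,0],[0,0,0],2],[[0,0,0],[0,0,0],2],[[0,0,0],[0,0,0],2]]' 15
python3 -m inch '[[[0,0,0],[0,0,-2],2],[[0,0,0],[0,0,-6],2],[[0,0,0],[0,0,-10],2],[[0,0,0],[0,0,-15],2],[[0,0,0],[0,0,-18.5],2],[[0,0,0],[0,0,-18.5],2],[[0,0,0],[0,0,-18.5],2]]'|grep -E "tcp|gap|grasp"
python3 - <<'E'
from h import *
b=camera("side");print(blobs(amber(b),(225,80,380,200)))
x,y=car(0,0);go(x,y,.245)
E
```

```text
tcp_pos: [0.5625, -0.2082, 0.0291]
time: 17.75
tcp_pos: [0.5623, -0.2087, 0.0291]
orientation: [0.695, 0.719, 0.0, 0.001]
contact_force: [0.6, 0.3, 1.9]
finger_gap: 0.0301
grasp_force: 14.9
tcp_pos: [0.562, -0.2087, 0.2141]
finger_gap: 0.0296
grasp_force: 14.9
[((np.float64(272.79), np.float64(121.72)), (264, 103, 18, 37, 429)), ((np.float64(241.4), np.float64(181.61)), (235, 166, 16, 31, 288))]
 turn [-0.001 -0.001 -0.008] shift cm [33.96  8.23 -0.23]
```

```bash
python3 -m inch '[[[0,0,0],[4.5,1.1,-0.2],2],[[0,0,0],[9,2.2,-0.2],2],[[0,0,0],[13.5,3.3,-0.2],2],[[0,0,0],[18,4.4,-0.2],2],[[0,0,0],[22.5,5.5,-0.2],2],[[0,0,0],[27,6.6,-0.2],2],[[0,0,0],[31.5,7.7,-0.2],2],[[0,0,0],[33.8,8.2,-0.2],2]]' | grep tcp
python3 -m inch '[[[0,0,0],[0.1,0,0],2],[[0,0,0],[0.1,0,0],2],[[0,0,0],[0.1,0,0],2]]'|grep tcp
python3 - <<'E'
from h import *
x,y=car(0,0);go(x,y,.066)
E
```

```text
tcp_pos: [0.6311, 0.136, 0.2124]
tcp_pos: [0.6317, 0.1317, 0.2142]
 turn [-0.003  0.001 -0.009] shift cm [ 0.24  0.09 17.82]
```

```bash
python3 -m inch '[[[0,0,0],[0.2,0,4],2],[[0,0,0],[0.2,0,8],2],[[0,0,0],[0.2,0,11],2],[[0,0,0],[0.2,0,14],2],[[0,0,0],[0.2,0,16.5],2],[[0,0,0],[0.2,0,17.5],2],[[0,0,0],[0.2,0,17.5],2],[[0,0,0],[0.2,0,17.5],2]]'|grep -E "tcp|contact"
python3 -m inch '[[[0,0,0],[0,0,0.2],2],[[0,0,0],[0,0,0.3],2],[[0,0,0],[0,0,0.3],2]]'|grep -E "tcp|contact"
python3 -m inch '[[[0,0,0],[0,0,0.15],2],[[0,0,0],[0,0,0.3],2],[[0,0,0],[0,0,0.3],2]]'|grep -E "tcp|contact"
```

```text
tcp_pos: [0.6331, 0.1343, 0.0417]
contact_force: [1.0, -0.1, -0.2]
tcp_pos: [0.6326, 0.1351, 0.0383]
contact_force: [-0.4, -0.1, -1.2]
tcp_pos: [0.6326, 0.1351, 0.0351]
contact_force: [-0.1, -0.6, 1.9]
```

```bash
python3 -m inch '[[[0,0,0],[0,0,0],4],[[0,0,0],[0,0,0],6],[[0,0,0],[0,0,0],6],[[0,0,0],[0,0,-3],6],[[0,0,0],[0,0,-8],6],[[0,0,0],[0,0,-13],6],[[0,0,0],[0,0,-15],6],[[0,0,0],[0,0,-15],6]]'|grep -E "tcp|gap"
python3 -m inch '[[[0,0,0],[-5,0.5,0],6],[[0,0,0],[-10,1,0],6],[[0,0,0],[-15,1.5,0],6],[[0,0,0],[-20,2,0],6],[[0,0,0],[-25,2.5,2],6],[[0,0,0],[-30,3,4],6],[[0,0,0],[-33,3.6,6],6],[[0,0,0],[-33,3.6,6],6]]' | grep tcp
python3 - <<'E'
from h import *
go(.6545,-.2015,.058)
b=camera("side");print(blobs(amber(b),(225,160,335,200)))
go(.6545,-.2015,.058)
E
```

```text
tcp_pos: [0.6347, 0.1353, 0.1892]
finger_gap: 0.06
tcp_pos: [0.6762, -0.1983, 0.1172]
 turn [-0.009 -0.003 -0.014] shift cm [-0.28 -2.1   8.93]
[((np.float64(241.3), np.float64(181.93)), (235, 166, 16, 31, 289))]
 turn [-0.007 -0.003 -0.012] shift cm [-0.56 -2.18  9.13]
```

```bash
python3 -m inch '[[[0,0,0],[-0.4,-2.1,0],6],[[0,0,0],[-0.4,-2.1,0],6],[[0,0,0],[-0.4,-2.1,0],6]]'|grep tcp
python3 - <<'E'
from h import *
go(.6545,-.2015,.058)
E
```

```text
tcp_pos: [0.6587, -0.1969, 0.1247]
 turn [ 0.    -0.    -0.007] shift cm [-0.45 -0.44  9.67]
```

```bash
python3 -m inch '[[[0,0,0],[-0.4,-0.4,0],6],[[0,0,0],[-0.4,-0.4,4],6],[[0,0,0],[-0.4,-0.4,8],6],[[0,0,0],[-0.4,-0.4,9.5],6],[[0,0,0],[-0.4,-0.4,9.5],6],[[0,0,0],[-0.4,-0.4,9.5],6]]'|grep tcp
python3 -m inch '[[[0,0,0],[0,0,0],2],[[0,0,0],[0,0,0],2],[[0,0,0],[0,0,0],2],[[0,0,0],[0,0,0],2],[[0,0,0],[0,0,0],2]]' 15
python3 -m inch '[[[0,0,0],[0,0,-2],2],[[0,0,0],[0,0,-6],2],[[0,0,0],[0,0,-10],2],[[0,0,0],[0,0,-15],2],[[0,0,0],[0,0,-18.5],2],[[0,0,0],[0,0,-18.5],2],[[0,0,0],[0,0,-18.5],2]]'|grep -E "tcp|gap|grasp"
python3 - <<'E'
from h import *
b=camera("side");print(blobs(amber(b),(225,80,380,200)))
x,y=car(0,.065);go(x,y,.245)
E
```

```text
tcp_pos: [0.6558, -0.2026, 0.0308]
time: 24.05
tcp_pos: [0.6552, -0.2025, 0.0303]
orientation: [0.695, 0.719, 0.0, 0.001]
contact_force: [0.6, 1.0, 2.0]
finger_gap: 0.031
grasp_force: 15.0
tcp_pos: [0.6549, -0.2024, 0.2151]
finger_gap: 0.0309
grasp_force: 15.0
[((np.float64(235.82), np.float64(121.63)), (228, 104, 19, 36, 426))]
 turn [-0.002 -0.001 -0.008] shift cm [40.16 -1.11 -0.13]
```

```bash
python3 -m inch '[[[0,0,0],[5,-0.1,-0.3],2],[[0,0,0],[10,-0.3,-0.3],2],[[0,0,0],[15,-0.4,-0.3],2],[[0,0,0],[20,-0.6,-0.3],2],[[0,0,0],[25,-0.7,-0.3],2],[[0,0,0],[30,-0.9,-0.3],2],[[0,0,0],[35,-1,-0.3],2],[[0,0,0],[39,-1.1,-0.3],2]]' | grep tcp
python3 -m inch '[[[0,0,0],[1.1,0,0],2],[[0,0,0],[1.1,0,0],2],[[0,0,0],[1.1,0,0],2],[[0,0,0],[1.1,0,0],2]]'|grep tcp
python3 - <<'E'
from h import *
x,y=car(0,.065);go(x,y,.066)
E
```

```text
tcp_pos: [0.6284, 0.1898, 0.2146]
tcp_pos: [0.6302, 0.196, 0.2168]
 turn [-0.001  0.001 -0.01 ] shift cm [ 0.31 -0.06 18.08]
```

```bash
python3 -m inch '[[[0,0,0],[0.3,0,4],2],[[0,0,0],[0.3,0,8],2],[[0,0,0],[0.3,0,11],2],[[0,0,0],[0.3,0,14],2],[[0,0,0],[0.3,0,16.5],2],[[0,0,0],[0.3,0,17.5],2],[[0,0,0],[0.3,0,17.5],2],[[0,0,0],[0.3,0,17.5],2]]'|grep -E "tcp|contact"
python3 -m inch '[[[0,0,0],[0,0,0.2],2],[[0,0,0],[0,0,0.4],2],[[0,0,0],[0,0,0.4],2]]'|grep -E "tcp|contact"
python3 -m inch '[[[0,0,0],[0,0,0.15],2],[[0,0,0],[0,0,0.3],2],[[0,0,0],[0,0,0.3],2]]'|grep -E "tcp|contact"
```

```text
tcp_pos: [0.6311, 0.2003, 0.0438]
contact_force: [0.1, -0.4, -0.1]
tcp_pos: [0.6303, 0.2011, 0.0392]
contact_force: [0.5, 0.2, -0.6]
tcp_pos: [0.6304, 0.2012, 0.0363]
contact_force: [-1.5, -0.3, 3.1]
```

```bash
python3 -m inch '[[[0,0,0],[0,0,0],4],[[0,0,0],[0,0,0],6],[[0,0,0],[0,0,0],6],[[0,0,0],[0,0,-3],6],[[0,0,0],[0,0,-8],6],[[0,0,0],[0,0,-13],6],[[0,0,0],[0,0,-15],6],[[0,0,0],[0,0,-15],6]]'|grep -E "tcp|gap"
python3 - <<'E'
from h import *
go(.428,.237,.13)
E
```

```text
tcp_pos: [0.6324, 0.2014, 0.1903]
finger_gap: 0.06
 turn [ 0.008 -0.001 -0.008] shift cm [  4.24 -20.38   8.86]
```

```bash
python3 -m inch '[[[0,0,0],[1,-4.5,0],5.5],[[0,0,0],[2,-9,0],5.5],[[0,0,0],[3,-13.5,1],5.5],[[0,0,0],[4,-18,4],5.5],[[0,0,0],[4.2,-20.4,8],5.5],[[0,0,0],[4.2,-20.4,8.9],5.5],[[0,0,0],[4.2,-20.4,8.9],5.5]]'|grep tcp
python3 - <<'E'
from h import *
b=camera("side");a=camera("top")
crop(np.hstack([a[120:260,180:340],b[160:300,180:340]]),(0,0,320,140),2.5,"pics/c9.png")
go(.428,.237,.015)
print("stop side",*blobs(dark(b),(310,235,340,340)),sep="\n")
E
```

```text
tcp_pos: [0.4221, 0.2355, 0.0939]
 turn [ 0.001 -0.    -0.008] shift cm [ 0.07  0.13 11.2 ]
stop side
((np.float64(334.67), np.float64(235.78)), (328, 235, 12, 3, 27))
((np.float64(315.2), np.float64(238.06)), (310, 237, 12, 4, 35))
((np.float64(319.58), np.float64(248.42)), (318, 247, 4, 4, 12))
((np.float64(324.59), np.float64(255.95)), (310, 255, 30, 3, 63))
((np.float64(321.29), np.float64(278.11)), (310, 269, 20, 21, 206))
((np.float64(324.54), np.float64(323.36)), (318, 315, 14, 20, 216))
```

View pics/c9.png

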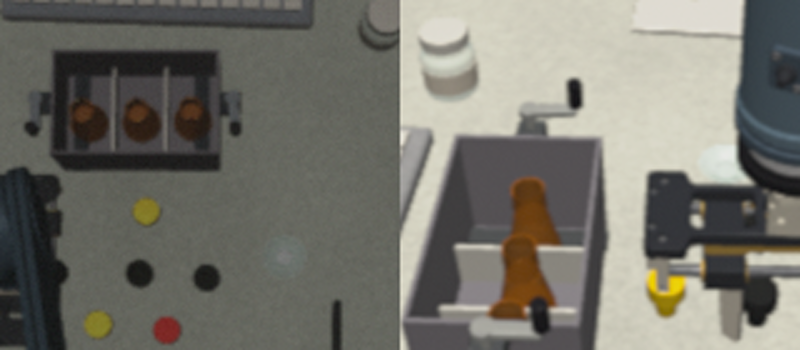

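The three flasks stand upright, one per cell, with mouths at top-view pixels of about (212.8,162.8), (233.6,162.4) and (256.4,162). I'll grip the leftmost black stopper next.

```bash
python3 -m inch '[[[0,0,0],[0.1,0.1,3],5.5],[[0,0,0],[0.1,0.1,6],5.5],[[0,0,0],[0.1,0.1,9],5.5],[[0,0,0],[0.1,0.1,11.2],5.5],[[0,0,0],[0.1,0.1,11.2],5.5],[[0,0,0],[0.1,0.1,11.2],5.5]]'|grep tcp
python3 -m inch '[[[0,0,0],[0,0,0],2],[[0,0,0],[0,0,0],2],[[0,0,0],[0,0,0],2],[[0,0,0],[0,0,0],2],[[0,0,0],[0,0,0],2]]' 25
python3 -m inch '[[[0,0,0],[0,0,-2],2],[[0,0,0],[0,0,-6],2],[[0,0,0],[0,0,-11],2],[[0,0,0],[0,0,-16],2],[[0,0,0],[0,0,-20],2],[[0,0,0],[0,0,-20],2],[[0,0,0],[0,0,-20],2]]'|grep -E "tcp|gap|grasp"
python3 - <<'E'
from h import *
for u,v in [(212.8,162.8),(233.6,162.4),(256.4,162)]: print(plane("top",u,v,.091))
print("side",plane("side",180+113/2.5,160+(240)/2.5,.091),plane("side",180+128/2.5,160+(180)/2.5,.091))
go(.6304,.2012,.215)
E
```

```text
tcp_pos: [0.4279, 0.2373, -0.0146]
time: 30.1
tcp_pos: [0.4266, 0.2374, -0.0145]
orientation: [0.695, 0.719, 0.001, 0.001]
contact_force: [0.2, 0.3, 5.8]
finger_gap: 0.0348
grasp_force: 25.0
tcp_pos: [0.4258, 0.2372, 0.1852]
finger_gap: 0.0343
grasp_force: 25.0
[0.6321502  0.20282729 0.091     ]
[0.6354809  0.13741736 0.091     ]
[0.63901108 0.06564912 0.091     ]
side [0.6372555  0.12859392 0.091     ] [0.63656465 0.05659591 0.091     ]
 turn [ 0.002 -0.    -0.008] shift cm [-4.3  20.32  0.05]
```

```bash
python3 -m inch '[[[0,0,0],[-1,4.5,0],2],[[0,0,0],[-2,9,0],2],[[0,0,0],[-3,13.5,0],2],[[0,0,0],[-4,18,0],2],[[0,0,0],[-4.3,20.3,0],2],[[0,0,0],[-4.3,20.3,0],2],[[0,0,0],[-4.3,20.3,0],2],[[0,0,0],[-4.3,20.3,0],2]]'|grep -E "tcp|grasp"
python3 - <<'E'
from h import *
go(.6307,.2015,.110)
E
```

```text
tcp_pos: [0.6281, 0.2013, 0.1833]
grasp_force: 25.0
 turn [-0.003  0.    -0.007] shift cm [1.000e-02 2.900e-01 1.033e+01]
```

```bash
python3 -m inch '[[[0,0,0],[0,0.2,3],2],[[0,0,0],[0,0.2,6],2],[[0,0,0],[0,0.2,8.5],2],[[0,0,0],[0,0.2,10.3],2],[[0,0,0],[0,0.2,10.3],2],[[0,0,0],[0,0.2,10.3],2]]'|grep -E "tcp|contact"
python3 - <<'E'
from h import *
go(.6307,.2015,.0825)
b=camera("side");crop(b,(190,180,300,300),5,"pics/c10.png")
E
```

```text
tcp_pos: [0.6313, 0.2016, 0.0822]
contact_force: [0.1, 0.3, 0.4]
 turn [-0.    -0.    -0.007] shift cm [-0.01 -0.06  2.97]
```

View pics/c10.png

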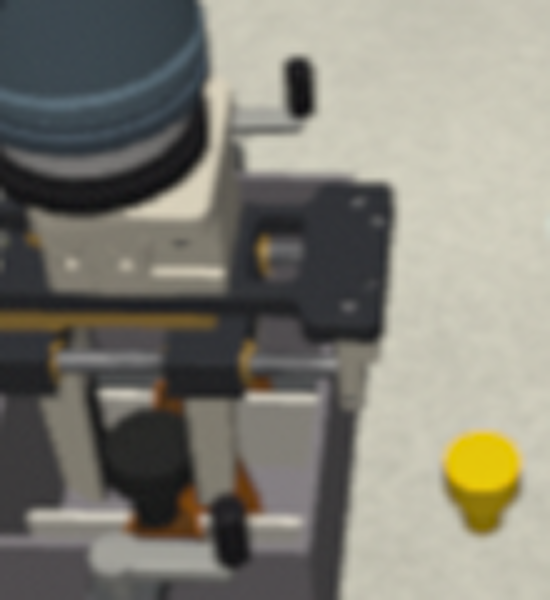

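The plug foot, at crop (157,520), is over the amber mouth, which spans about 130–200. I'll lower gently and watch the force.

```bash
python3 -m inch '[[[0,0,0],[0,0,0.5],2],[[0,0,0],[0,0,0.9],2],[[0,0,0],[0,0,1.2],2],[[0,0,0],[0,0,1.2],2]]'|grep -E "tcp|contact"
python3 -m inch '[[[0,0,0],[0,0,0.4],2],[[0,0,0],[0,0,0.8],2],[[0,0,0],[0,0,1],2],[[0,0,0],[0,0,1],2]]'|grep -E "tcp|contact"
```

```text
tcp_pos: [0.6332, 0.2015, 0.0714]
contact_force: [0.2, 0.6, -0.1]
tcp_pos: [0.6313, 0.201, 0.0584]
contact_force: [-0.4, 0.0, -0.4]
```

```bash
python3 -m inch '[[[0,0,0],[0,0,0.2],2],[[0,0,0],[0,0,0.4],2],[[0,0,0],[0,0,0.5],2],[[0,0,0],[0,0,0.5],2]]'|grep -E "tcp|contact|gap"
python3 -m inch '[[[0,0,0],[0,0,0.1],2],[[0,0,0],[0,0,0.2],2],[[0,0,0],[0,0,0.2],2]]'|grep -E "tcp|contact"
```

```text
tcp_pos: [0.6319, 0.2011, 0.0544]
contact_force: [0.8, 0.4, 0.2]
finger_gap: 0.0344
tcp_pos: [0.6323, 0.2017, 0.0535]
contact_force: [-0.4, 1.8, 4.2]
```

```bash
python3 -m inch '[[[0,0,0],[0,0,0.1],2],[[0,0,0],[0,0,0.2],2],[[0,0,0],[0,0,0.2],2]]'|grep -E "tcp|contact"
python3 -m inch '[[[0,0,0],[0,0,0.1],2],[[0,0,0],[0,0,0.2],2],[[0,0,0],[0,0,0.2],2]]'|grep -E "tcp|contact"
```

```text
tcp_pos: [0.6323, 0.202, 0.0521]
contact_force: [-2.6, 2.4, 8.5]
tcp_pos: [0.6322, 0.2022, 0.0511]
contact_force: [-5.0, 3.3, 12.9]
```

```bash
python3 -m inch '[[[0,0,0],[0,0,-0.2],4],[[0,0,0],[0,0,-0.2],5.5],[[0,0,0],[0,0,-0.2],5.5],[[0,0,0],[0,0,-4],5.5],[[0,0,0],[0,0,-8],5.5],[[0,0,0],[0,0,-13],5.5],[[0,0,0],[0,0,-13],5.5]]'|grep -E "tcp|gap"
python3 - <<'E'
from h import *
go(.4303,.1275,.13)
E
```

```text
tcp_pos: [0.6364, 0.2016, 0.1866]
finger_gap: 0.0549
 turn [ 0.014 -0.001 -0.008] shift cm [ -6.72 -20.97   8.37]
```

```bash
python3 -m inch '[[[0,0,0],[-1.5,-4.5,0],5.5],[[0,0,0],[-3,-9,0],5.5],[[0,0,0],[-4.5,-13.5,1],5.5],[[0,0,0],[-6,-18,4],5.5],[[0,0,0],[-6.6,-20.8,8],5.5],[[0,0,0],[-6.6,-20.8,8.5],5.5],[[0,0,0],[-6.6,-20.8,8.5],5.5],[[0,0,0],[-6.6,-20.8,8.5],5.5]]'|grep tcp
python3 - <<'E'
from h import *
b=camera("side");a=camera("top")
crop(np.hstack([a[120:240,180:300],b[180:300,180:300]]),(0,0,240,120),3.3,"pics/c11.png")
go(.4303,.1275,.015)
print("stop side",*blobs(dark(b),(310,235,340,340)),sep="\n")
E
```

```text
tcp_pos: [0.4288, 0.1281, 0.0946]
 turn [ 0.004 -0.    -0.008] shift cm [-0.08  0.05 11.  ]
stop side
((np.float64(323.73), np.float64(250.14)), (318, 243, 12, 17, 150))
((np.float64(322.85), np.float64(279.3)), (317, 271, 13, 19, 178))
```

View pics/c11.png

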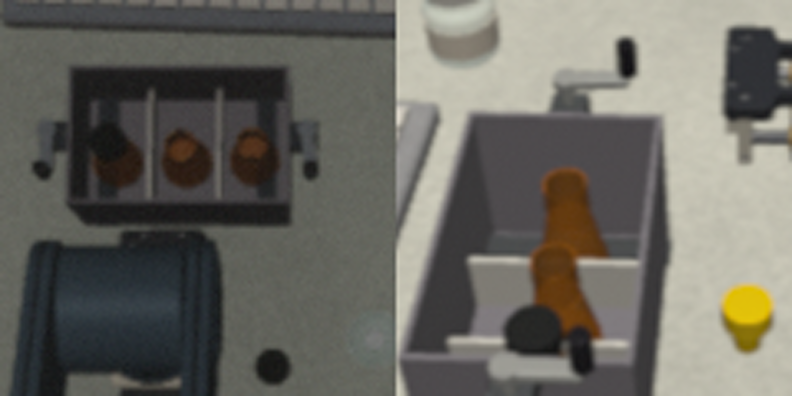

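The stopper sits on the cell2 flask: black head at crop (108,140) in the top view and (533,330) in the side view, upright. That's 13 views used, so I'll measure numerically from here.

```bash
python3 -m inch '[[[0,0,0],[-0.1,0.1,3],5.5],[[0,0,0],[-0.1,0.1,6],5.5],[[0,0,0],[-0.1,0.1,9],5.5],[[0,0,0],[-0.1,0.1,11.1],5.5],[[0,0,0],[-0.1,0.1,11.1],5.5],[[0,0,0],[-0.1,0.1,11.1],5.5]]'|grep tcp
python3 -m inch '[[[0,0,0],[0,0,0],2],[[0,0,0],[0,0,0],2],[[0,0,0],[0,0,0],2],[[0,0,0],[0,0,0],2],[[0,0,0],[0,0,0],2]]' 25
python3 -m inch '[[[0,0,0],[0,0,-2],2],[[0,0,0],[0,0,-6],2],[[0,0,0],[0,0,-11],2],[[0,0,0],[0,0,-16],2],[[0,0,0],[0,0,-20],2],[[0,0,0],[0,0,-20],2],[[0,0,0],[0,0,-20],2]]'|grep -E "tcp|gap|grasp"
python3 - <<'E'
from h import *
b=camera("side");a=camera("top")
h=cv2.cvtColor(a,cv2.COLOR_RGB2HSV)
print(*blobs((amber(a)*(h[...,2]>70)).astype(np.uint8),(205,140,275,180),4),sep="\n")
print(*blobs(amber(b),(205,225,260,285)))
go(.633,.1355,.215)
E
```

```text
tcp_pos: [0.4289, 0.1273, -0.0168]
time: 37.05
tcp_pos: [0.4283, 0.1271, -0.0167]
orientation: [0.695, 0.719, 0.001, 0.001]
contact_force: [-0.0, 0.4, 6.6]
finger_gap: 0.0342
grasp_force: 25.0
tcp_pos: [0.4276, 0.1271, 0.1831]
finger_gap: 0.0344
grasp_force: 25.0
((np.float64(234.7), np.float64(165.1)), (232, 163, 7, 6, 30))
((np.float64(256.07), np.float64(164.17)), (253, 162, 7, 5, 30))
((np.float64(231.11), np.float64(255.58)), (221, 231, 23, 52, 686))
 turn [-0.003  0.    -0.008] shift cm [ 0.14 20.7  -0.45]
```

```bash
python3 -m inch '[[[0,0,0],[0,4.5,-0.4],2],[[0,0,0],[0,9,-0.4],2],[[0,0,0],[0,13.5,-0.4],2],[[0,0,0],[0,18,-0.4],2],[[0,0,0],[0.1,20.7,-0.4],2],[[0,0,0],[0.1,20.7,-0.4],2],[[0,0,0],[0.1,20.7,-0.4],2],[[0,0,0],[0.1,20.7,-0.4],2]]'|grep -E "tcp|grasp"
python3 - <<'E'
from h import *
go(.6328,.1353,.108)
E
```

```text
tcp_pos: [0.6326, 0.1352, 0.1851]
grasp_force: 25.0
 turn [-0.003 -0.    -0.008] shift cm [1.000e-02 5.000e-02 1.071e+01]
```

```bash
python3 -m inch '[[[0,0,0],[0,0,3],2],[[0,0,0],[0,0,6],2],[[0,0,0],[0,0,8.5],2],[[0,0,0],[0,0,10.7],2],[[0,0,0],[0,0,10.7],2],[[0,0,0],[0,0,10.7],2]]'|grep -E "tcp|contact"
python3 -m inch '[[[0,0,0],[0,0,0.5],2],[[0,0,0],[0,0,0.9],2],[[0,0,0],[0,0,1.2],2],[[0,0,0],[0,0,1.2],2]]'|grep -E "tcp|contact"
python3 - <<'E'
from h import *
go(.6326,.1351,.0803)
E
```

```text
tcp_pos: [0.6335, 0.1353, 0.0802]
contact_force: [-0.3, 0.7, 0.6]
tcp_pos: [0.634, 0.1351, 0.0675]
contact_force: [-0.9, -0.5, -0.8]
 turn [-0.    -0.    -0.008] shift cm [ 0.   -0.14  1.72]
```

```bash
python3 -m inch '[[[0,0,0],[0,-0.1,0.5],2],[[0,0,0],[0,-0.1,1],2],[[0,0,0],[0,-0.1,1.3],2],[[0,0,0],[0,-0.1,1.3],2]]'|grep -E "tcp|contact|gap"
python3 -m inch '[[[0,0,0],[0,0,0.2],2],[[0,0,0],[0,0,0.4],2],[[0,0,0],[0,0,0.4],2]]'|grep -E "tcp|contact"
python3 -m inch '[[[0,0,0],[0,0,0.1],2],[[0,0,0],[0,0,0.1],2]]'|grep -E "tcp|contact"
```

```text
tcp_pos: [0.6327, 0.1351, 0.0536]
contact_force: [0.1, -0.5, -0.6]
finger_gap: 0.0346
tcp_pos: [0.6335, 0.1351, 0.0509]
contact_force: [-0.2, -0.2, 1.2]
tcp_pos: [0.6336, 0.1351, 0.0507]
contact_force: [-1.6, -0.1, 6.1]
```

```bash
python3 -m inch '[[[0,0,0],[0,0,0.1],2],[[0,0,0],[0,0,0.2],2],[[0,0,0],[0,0,0.2],2]]'|grep -E "tcp|contact"
python3 -m inch '[[[0,0,0],[0,0,0.1],2],[[0,0,0],[0,0,0.1],2]]'|grep -E "tcp|contact"
python3 -m inch '[[[0,0,0],[0,0,-0.2],4],[[0,0,0],[0,0,-0.2],5.5],[[0,0,0],[0,0,-0.2],5.5],[[0,0,0],[0,0,-4],5.5],[[0,0,0],[0,0,-8],5.5],[[0,0,0],[0,0,-13],5.5],[[0,0,0],[0,0,-13],5.5]]'|grep -E "tcp|gap"
python3 - <<'E'
from h import *
go(.4275,.0416,.13)
E
```

```text
tcp_pos: [0.6338, 0.1351, 0.0502]
contact_force: [-4.6, -1.5, 13.5]
tcp_pos: [0.634, 0.1352, 0.0495]
contact_force: [-4.6, 0.0, 15.5]
tcp_pos: [0.6376, 0.1354, 0.1844]
finger_gap: 0.0546
 turn [ 0.013 -0.    -0.008] shift cm [ -8.66 -21.43   8.15]
```

```bash
python3 -m inch '[[[0,0,0],[-1.8,-4.5,0],5.5],[[0,0,0],[-3.6,-9,0],5.5],[[0,0,0],[-5.5,-13.5,1],5.5],[[0,0,0],[-7.3,-18,4],5.5],[[0,0,0],[-8.6,-21.2,8],5.5],[[0,0,0],[-8.6,-21.2,8.3],5.5],[[0,0,0],[-8.6,-21.2,8.3],5.5],[[0,0,0],[-8.6,-21.2,8.3],5.5]]'|grep tcp
python3 - <<'E'
from h import *
go(.4275,.0416,.014)
b=camera("side");a=camera("top")
print("top",*blobs(dark(a,40),(200,145,270,180),15),sep="\n")
print("side",*blobs(dark(b,40),(200,225,270,300),15),sep="\n")
E
```

```text
tcp_pos: [0.4264, 0.0418, 0.0944]
 turn [ 0.002  0.    -0.008] shift cm [-0.02  0.09 11.04]
top
((np.float64(226.09), np.float64(157.09)), (202, 145, 64, 35, 730))
((np.float64(234.06), np.float64(163.09)), (229, 157, 12, 13, 114))
side
((np.float64(226.01), np.float64(255.82)), (219, 248, 15, 16, 190))
((np.float64(221.61), np.float64(280.36)), (214, 274, 16, 13, 176))
((np.float64(235.56), np.float64(286.24)), (233, 280, 6, 13, 62))
```

```bash
python3 -m inch '[[[0,0,0],[0,0.1,3],5.5],[[0,0,0],[0,0.1,6],5.5],[[0,0,0],[0,0.1,9],5.5],[[0,0,0],[0,0.1,10.9],5.5],[[0,0,0],[0,0.1,10.9],5.5],[[0,0,0],[0,0.1,10.9],5.5]]'|grep tcp
python3 -m inch '[[[0,0,0],[0,0,0],2],[[0,0,0],[0,0,0],2],[[0,0,0],[0,0,0],2],[[0,0,0],[0,0,0],2],[[0,0,0],[0,0,0],2]]' 25
python3 -m inch '[[[0,0,0],[0,0,-2],2],[[0,0,0],[0,0,-6],2],[[0,0,0],[0,0,-11],2],[[0,0,0],[0,0,-16],2],[[0,0,0],[0,0,-20],2],[[0,0,0],[0,0,-20],2],[[0,0,0],[0,0,-20],2]]'|grep -E "tcp|gap|grasp"
python3 - <<'E'
from h import *
print("stopper cell1",tri((234.06,163.1),(226,255)))
b=camera("side");a=camera("top")
h=cv2.cvtColor(a,cv2.COLOR_RGB2HSV)
print(*blobs((amber(a)*(h[...,2]>70)).astype(np.uint8),(205,140,275,180),4),sep="\n")
go(.6362,.0692,.215)
E
```

```text
tcp_pos: [0.4267, 0.0421, -0.0149]
time: 43.75
tcp_pos: [0.4261, 0.0419, -0.0147]
orientation: [0.695, 0.719, 0.001, 0.001]
contact_force: [-0.2, 0.3, 6.7]
finger_gap: 0.0343
grasp_force: 25.0
tcp_pos: [0.4255, 0.0419, 0.1851]
finger_gap: 0.0344
grasp_force: 25.0
stopper cell1 (array([0.63219689, 0.13497299, 0.10108676]), np.float64(0.0024319031358498513))
((np.float64(256.0), np.float64(164.24)), (253, 162, 7, 5, 29))
 turn [-0.003 -0.001 -0.008] shift cm [ 1.98 21.29 -0.25]
```

```bash
python3 -m inch '[[[0,0,0],[0.4,4.5,-0.3],2],[[0,0,0],[0.8,9,-0.3],2],[[0,0,0],[1.2,13.5,-0.3],2],[[0,0,0],[1.7,18,-0.3],2],[[0,0,0],[2,21.3,-0.3],2],[[0,0,0],[2,21.3,-0.3],2],[[0,0,0],[2,21.3,-0.3],2],[[0,0,0],[2,21.3,-0.3],2]]'|grep -E "tcp|grasp"
python3 - <<'E'
from h import *
go(.6364,.069,.110)
E
```

```text
tcp_pos: [0.6358, 0.0692, 0.1862]
grasp_force: 25.0
 turn [-0.003 -0.    -0.008] shift cm [-0.02  0.1  10.62]
```

```bash
python3 -m inch '[[[0,0,0],[0,0,3],2],[[0,0,0],[0,0,6],2],[[0,0,0],[0,0,8.5],2],[[0,0,0],[0,0,10.6],2],[[0,0,0],[0,0,10.6],2],[[0,0,0],[0,0,10.6],2]]'|grep -E "tcp|contact"
python3 -m inch '[[[0,0,0],[0,0,0.5],2],[[0,0,0],[0,0,0.9],2],[[0,0,0],[0,0,1.2],2],[[0,0,0],[0,0,1.2],2]]'|grep -E "tcp|contact"
python3 - <<'E'
from h import *
go(.6364,.069,.0823)
E
```

```text
tcp_pos: [0.6368, 0.0691, 0.0823]
contact_force: [-0.6, 0.2, -0.4]
tcp_pos: [0.6373, 0.0692, 0.0693]
contact_force: [0.0, 0.6, -1.1]
 turn [-0.    -0.    -0.008] shift cm [-0.02 -0.09  1.7 ]
```

```bash
python3 -m inch '[[[0,0,0],[0,-0.1,0.5],2],[[0,0,0],[0,-0.1,1],2],[[0,0,0],[0,-0.1,1.3],2],[[0,0,0],[0,-0.1,1.3],2]]'|grep -E "tcp|contact|gap"
python3 -m inch '[[[0,0,0],[0,0,0.2],2],[[0,0,0],[0,0,0.4],2],[[0,0,0],[0,0,0.4],2]]'|grep -E "tcp|contact"
python3 -m inch '[[[0,0,0],[0,0,0.1],2],[[0,0,0],[0,0,0.1],2]]'|grep -E "tcp|contact"
python3 -m inch '[[[0,0,0],[0,0,0.1],2],[[0,0,0],[0,0,0.1],2]]'|grep -E "tcp|contact"
```

```text
tcp_pos: [0.6359, 0.0692, 0.0557]
contact_force: [0.6, 0.0, 0.0]
finger_gap: 0.0343
tcp_pos: [0.6367, 0.0692, 0.0527]
contact_force: [-0.0, -0.1, -0.2]
tcp_pos: [0.6367, 0.0692, 0.0525]
contact_force: [-2.1, 0.5, 5.2]
tcp_pos: [0.6369, 0.0692, 0.0524]
contact_force: [-3.2, -0.2, 9.5]
```

```bash
python3 -m inch '[[[0,0,0],[0,0,0.1],2],[[0,0,0],[0,0,0.1],2]]'|grep -E "tcp|contact"
python3 -m inch '[[[0,0,0],[0,0,-0.2],4],[[0,0,0],[0,0,-0.2],5.5],[[0,0,0],[0,0,-0.2],5.5],[[0,0,0],[0,0,-4],5.5],[[0,0,0],[0,0,-8],5.5],[[0,0,0],[0,0,-13],5.5],[[0,0,0],[-4,-5,-15],5.5],[[0,0,0],[-8,-10,-15],5.5]]'|grep -E "tcp|gap"
python3 - <<'E'
from h import *
a=camera("top");b=camera("side")
print(*blobs(dark(a),(350,160,450,280)),"side",*blobs(dark(b),(270,120,325,180)),sep="\n")
h=cv2.cvtColor(a,cv2.COLOR_RGB2HSV); m=((h[...,1]<35)&(h[...,2]>105)).astype(np.uint8)
mm=np.zeros_like(m); mm[170:255,345:450]=m[170:255,345:450]
mm=cv2.morphologyEx(mm,cv2.MORPH_CLOSE,np.ones((7,7)));mm=cv2.morphologyEx(mm,cv2.MORPH_OPEN,np.ones((5,5)))
c=max(cv2.findContours(mm,0,1)[0],key=cv2.contourArea); r=cv2.minAreaRect(c);print(r)
P=np.array([plane("top",*q,.014)for q in cv2.boxPoints(r)]);print(P.round(4),P.mean(0))
go(.5025,-.390,.15,np.pi/2-.037)
print("stop", *blobs(dark(a,40),(205,152,265,172),15),*blobs(dark(b,40),(205,210,270,300),15),sep="\n")
E
```

```text
tcp_pos: [0.637, 0.0692, 0.0523]
contact_force: [-4.3, -0.2, 14.5]
tcp_pos: [0.564, 0.0052, 0.2003]
finger_gap: 0.0551
((np.float64(397.07), np.float64(210.76)), (386, 209, 23, 5, 58))
side
((np.float64(291.53), np.float64(122.03)), (270, 120, 44, 7, 152))
((np.float64(287.25), np.float64(135.48)), (281, 132, 13, 8, 96))
((np.float64(297.44), np.float64(148.94)), (297, 141, 2, 17, 18))
((397.0, 212.0), (84.0, 104.0), 90.0)
[[ 0.639  -0.2264  0.014 ]
 [ 0.6498 -0.573   0.014 ]
 [ 0.3716 -0.5655  0.014 ]
 [ 0.3615 -0.2283  0.014 ]] [ 0.50547014 -0.39831742  0.014     ]
 turn [-0.003  0.001  0.068] shift cm [-39.11  -6.8    7.86]
stop
((np.float64(211.05), np.float64(161.78)), (205, 152, 15, 20, 176))
((np.float64(254.47), np.float64(162.34)), (244, 152, 21, 20, 267))
((np.float64(232.98), np.float64(162.39)), (229, 157, 9, 13, 82))
((np.float64(230.08), np.float64(232.93)), (223, 226, 15, 15, 177))
((np.float64(225.99), np.float64(255.89)), (219, 248, 15, 16, 195))
((np.float64(221.63), np.float64(280.29)), (214, 273, 16, 14, 181))
((np.float64(235.53), np.float64(286.15)), (232, 280, 8, 13, 66))
```

```bash
python3 -m inch '[[[0,0,0.07],[-5,-0.9,0],5],[[0,0,0.07],[-10,-1.7,0],5],[[0,0,0.07],[-15,-2.6,0],5],[[0,0,0.07],[-20,-3.5,0],5],[[0,0,0.07],[-25,-4.4,2],5],[[0,0,0.07],[-30,-5.2,4],5],[[0,0,0.07],[-35,-6.1,6],5],[[0,0,0.07],[-38.5,-6.8,7.5],5]]'|grep tcp
python3 - <<'E'
from h import *
p=plane("top",397.07,210.9,.047);print(p, plane("side",297.5,149,.047))
for (u,v),y in zip([(230.1,232.9),(226,255.9),(221.6,280.3)],[.069,.1351,.2015]):
    o,d=ray("side",u,v); print(o+d*(y-o[1])/d[1])
b=camera("side");print(*blobs(dark(b),(285,135,312,170)))
go(p[0],p[1],.027,np.pi/2-.037)
E
```

```text
tcp_pos: [0.5083, -0.3785, 0.1232]
[ 0.50287973 -0.38922628  0.047     ] [ 0.50382332 -0.36325705  0.047     ]
[0.63606659 0.069      0.10037671]
[0.63363347 0.1351     0.09870062]
[0.63015537 0.2015     0.10213337]
((np.float64(297.44), np.float64(148.94)), (297, 141, 2, 17, 18))
 turn [-0.004  0.001 -0.003] shift cm [-0.42 -0.16 12.21]
```

```bash
python3 -m inch '[[[0,0,0],[-0.5,-0.2,1],5],[[0,0,0],[-0.5,-0.2,5],5],[[0,0,0],[-0.5,-0.2,9],5],[[0,0,0],[-0.5,-0.2,11.5],5],[[0,0,0],[-0.5,-0.2,11.8],5],[[0,0,0],[-0.5,-0.2,11.8],5]]'|grep -E "tcp|contact"
python3 - <<'E'
from h import *
go(.5029,-.3892,.027,np.pi/2-.037)
E
```

```text
tcp_pos: [0.5065, -0.3804, 0.0063]
contact_force: [0.4, -0.1, 0.6]
 turn [-0.001 -0.001  0.002] shift cm [-0.9  -0.33  0.93]
```

```bash
python3 -m inch '[[[0,0,0],[-0.9,-0.3,0.5],5],[[0,0,0],[-0.9,-0.3,0.9],5],[[0,0,0],[-0.9,-0.3,0.9],5]]'|grep -E "tcp|contact"
python3 -m inch '[[[0,0,0],[0,0,0],0.5],[[0,0,0],[0,0,0],0.5],[[0,0,0],[0,0,0],0.5],[[0,0,0],[0,0,0],0.5],[[0,0,0],[0,0,0],0.5],[[0,0,0],[0,0,0],0.5],[[0,0,0],[0,0,0],0.5]]' 45
python3 -m inch '[[[0,0,0],[0,0,-1],0.5],[[0,0,0],[0,0,-3],0.5],[[0,0,0],[0,0,-3],0.5]]'
```

```text
tcp_pos: [0.5029, -0.3912, -0.0018]
contact_force: [0.3, -1.1, 0.2]
time: 51.0
tcp_pos: [0.503, -0.3905, -0.0023]
orientation: [0.72, 0.694, 0.0, 0.0]
contact_force: [1.5, -0.6, -0.5]
finger_gap: 0.0113
grasp_force: 45.0
time: 51.3
tcp_pos: [0.504, -0.3919, 0.0302]
orientation: [0.72, 0.694, -0.0, 0.002]
contact_force: [0.7, -1.3, -2.2]
finger_gap: 0.0116
grasp_force: 45.0
```

```bash
python3 -m inch '[[[0,0,0],[0,0,-4],0.5],[[0,0,0],[0,0,-8],0.5],[[0,0,0],[0,0,-12],0.5],[[0,0,0],[0,0,-16],0.5],[[0,0,0],[0,0,-17],0.5],[[0,0,0],[0,0,-17],0.5],[[0,0,0],[0,0,-17],0.5]]'
python3 - <<'E'
from h import *
x,y=car(0,-.002); go(x,y,.230)
b=camera("side"); h=cv2.cvtColor(b,cv2.COLOR_RGB2HSV)
crop(b,(200,30,400,180),3,"pics/lid_unviewed.png")
E
```

```text
time: 52.0
tcp_pos: [0.5018, -0.3896, 0.1949]
orientation: [0.72, 0.694, 0.0, -0.002]
contact_force: [-0.9, -0.2, -4.5]
finger_gap: 0.0116
grasp_force: 45.0
 turn [-0.003 -0.003 -0.078] shift cm [52.59 11.14 -0.39]
```

```bash
python3 -m inch '[[[0,0,-0.01],[3,0.6,-0.5],0.5],[[0,0,-0.02],[7,1.5,-0.5],0.5],[[0,0,-0.03],[11,2.3,-0.5],0.5],[[0,0,-0.04],[15,3.2,-0.5],0.5],[[0,0,-0.05],[19,4,-0.5],0.5],[[0,0,-0.06],[23,4.9,-0.5],0.5],[[0,0,-0.07],[27,5.7,-0.5],0.5],[[0,0,-0.078],[31,6.6,-0.5],0.5]]'|grep -E "tcp|gap"
python3 - <<'E'
from h import *
x,y=car(0,-.002); go(x,y,.230)
E
```

```text
tcp_pos: [0.5787, -0.0811, 0.1997]
finger_gap: 0.012
 turn [-0.004 -0.002  0.   ] shift cm [ 2.106e+01  6.240e+00 -2.000e-02]
```

```bash
python3 -m inch '[[[0,0,0],[4,1.2,0],0.5],[[0,0,0],[8,2.4,0],0.5],[[0,0,0],[12,3.6,0],0.5],[[0,0,0],[16,4.8,0],0.5],[[0,0,0],[19,5.8,0],0.5],[[0,0,0],[20.4,6.1,0],0.5],[[0,0,0],[20.4,6.1,0],0.5],[[0,0,0],[20.4,6.1,0],0.5]]'|grep -E "tcp|gap"
python3 -m inch '[[[0,0,0],[0,0,0],0.5],[[0,0,0],[0,0,0],0.5]]'|grep -E "tcp|gap"
python3 - <<'E'
from h import *
x,y=car(0,-.002); print(x,y); go(x,y,.175)
a=camera("top");b=camera("side")
crop(np.hstack([a[110:230,170:310],b[150:270,160:300]]),(0,0,280,120),2.8,"pics/c14.png")
E
```

```text
tcp_pos: [0.6314, 0.1223, 0.201]
finger_gap: 0.0116
tcp_pos: [0.6322, 0.1216, 0.2026]
finger_gap: 0.0111
0.6320839753061781 0.13200176374070727
 turn [-0.     0.    -0.002] shift cm [1.04 0.04 5.76]
```

```bash
python3 -m inch '[[[0,0,0],[0.5,0,0],0.5],[[0,0,0],[1,0,0],0.5],[[0,0,0],[1,0,1],0.5],[[0,0,0],[1,0,2.5],0.5],[[0,0,0],[1,0,3],0.5],[[0,0,0],[1,0,3],0.5],[[0,0,0],[1,0,3],0.5]]'|grep -E "tcp|gap|cont"
python3 - <<'E'
from h import *
x,y=car(0,-.002); go(x,y,.175)
a=camera("top");b=camera("side")
crop(np.hstack([a[110:230,170:310],b[150:270,160:300]]),(0,0,280,120),2.8,"pics/c14.png")
E
```

```text
tcp_pos: [0.6319, 0.1333, 0.1727]
contact_force: [-0.0, -0.2, -2.3]
finger_gap: 0.0114
 turn [-0.  0.  0.] shift cm [-0.13  0.01  2.77]
```

View pics/c14.png

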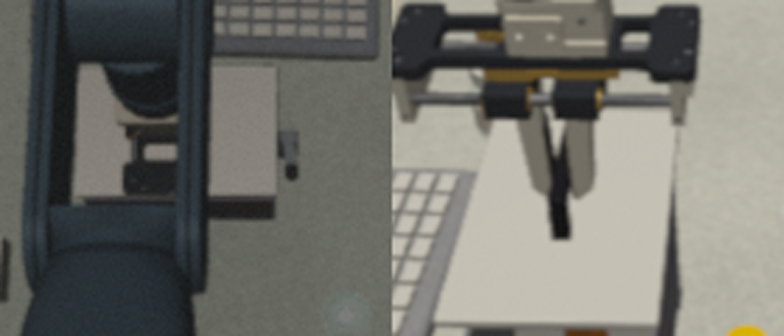

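The lid hangs over the carrier. Its plate edges in the top view are at u≈197.1 and u≈268.6, rows ≈133–181, and the right lever is clear at (274,171). I'll check the centring numerically.

```bash
python3 - <<'E'
from h import *
for q in [(268.6,157),(197.1,157),(233,133.2),(233,180.7)]: print(plane("top",*q,.187).round(4))
k=M["side"]
for q in [(437,323),(660,323),(480,165),(678,135)]: print("side",plane("side",160+(q[0]-392)/2.8,150+q[1]/2.8,.187).round(4))
b=camera("side");a=camera("top")
print("row profile top y=150:",a[150,190:202].max(1),a[150,262:278].max(1))
E
```

```text
[0.6327 0.0262 0.187 ]
[0.6261 0.2359 0.187 ]
[0.7016 0.1338 0.187 ]
[0.5587 0.1276 0.187 ]
side [0.6933 0.2409 0.187 ]
side [0.5555 0.2327 0.187 ]
side [0.7027 0.0923 0.187 ]
side [0.5638 0.0502 0.187 ]
row profile top y=150: [ 31  28  26  25  30  31  46  95 126 131 129 131] [133 132 132 130 132 131 113  97 104 102 104 105 106 105 107 109]
```

```bash
python3 -m inch '[[[0,0,0],[0.1,0.2,0.5],0.5],[[0,0,0],[0.1,0.2,1.5],0.5],[[0,0,0],[0.1,0.2,2.5],0.5],[[0,0,0],[0.1,0.2,3.5],0.5],[[0,0,0],[0.1,0.2,4.5],0.5],[[0,0,0],[0.1,0.2,4.8],0.5],[[0,0,0],[0.1,0.2,4.8],0.5]]'|grep -E "tcp|gap|cont"
python3 -m inch '[[[0,0,0],[0,0,0.2],0.5],[[0,0,0],[0,0,0.4],0.5],[[0,0,0],[0,0,0.6],0.5],[[0,0,0],[0,0,0.6],0.5]]'|grep -E "tcp|gap|cont"
```

```text
tcp_pos: [0.6332, 0.1343, 0.1236]
contact_force: [-0.1, -0.6, -2.5]
finger_gap: 0.0116
tcp_pos: [0.6337, 0.1343, 0.1185]
contact_force: [0.6, -0.4, -3.5]
finger_gap: 0.0116
```

```bash
python3 -m inch '[[[0,0,0],[0,0,0.2],0.5],[[0,0,0],[0,0,0.4],0.5],[[0,0,0],[0,0,0.4],0.5]]'|grep -E "tcp|gap|cont"
python3 -m inch '[[[0,0,0],[0,0,0.1],0.5],[[0,0,0],[0,0,0.2],0.5],[[0,0,0],[0,0,0.2],0.5]]'|grep -E "tcp|gap|cont"
```

```text
tcp_pos: [0.6335, 0.1344, 0.1142]
contact_force: [0.3, -0.3, -2.8]
finger_gap: 0.0116
tcp_pos: [0.6339, 0.1343, 0.1136]
contact_force: [-2.5, -0.9, 3.6]
finger_gap: 0.0112
```

```bash
python3 -m inch '[[[0,0,0],[0,0,-0.2],2],[[0,0,0],[0,0,-0.2],4],[[0,0,0],[0,0,-0.2],5],[[0,0,0],[0,0,-0.2],5],[[0,0,0],[0,0,-3],5],[[0,0,0],[0,0,-7],5],[[0,0,0],[-4,0,-8],5],[[0,0,0],[-8,0,-8],5]]'|grep -E "tcp|gap|cont"
python3 - <<'E'
from h import *
a=np.load("a0.npy");b=np.load("b0.npy");b2=camera("side");a2=camera("top")
for im in(a,a2):
  print("L",*blobs(dark(im,35),(186,160,200,180),4),"R",*blobs(dark(im,35),(268,160,282,180),4))
for im in(b,b2): print("side L",*blobs(dark(im),(228,275,242,295),6),"R",*blobs(dark(im),(243,188,256,206),6))
for t in[(193,171),(274,171.5)]: print(plane("top",*t,.165))
print(car(-.042,.120),car(-.042,-.120))
E
```

```text
tcp_pos: [0.6388, 0.0546, 0.1957]
contact_force: [1.3, -0.8, -0.1]
finger_gap: 0.0498
L ((np.float64(192.67), np.float64(170.78)), (191, 169, 4, 4, 9)) R ((np.float64(273.43), np.float64(170.71)), (273, 169, 2, 4, 7))
L ((np.float64(193.0), np.float64(171.14)), (192, 170, 3, 3, 7)) R
side L ((np.float64(235.64), np.float64(286.22)), (233, 280, 7, 13, 67)) R ((np.float64(249.26), np.float64(196.87)), (247, 192, 5, 11, 39))
side L ((np.float64(235.57), np.float64(286.27)), (233, 280, 7, 13, 67)) R ((np.float64(249.46), np.float64(197.38)), (248, 193, 4, 10, 37))
[0.58844566 0.24967288 0.165     ]
[0.59440261 0.00904985 0.165     ]
[0.58499852 0.25213069] [0.59507556 0.01234234]
```

```bash
python3 - <<'E'
from h import *
print(tri((192.8,171),(235.6,286.2)));kr=tri((273.6,171),(249.4,197.1));print(kr)
go(kr[0][0],kr[0][1],.215)
E
```

```text
(array([0.59073795, 0.25263342, 0.15241136]), np.float64(0.0006171470517459693))
(array([0.5977673 , 0.01031852, 0.15580311]), np.float64(0.00016966371459478338))
 turn [ 0.001  0.002 -0.004] shift cm [-3.78 -4.16  0.82]
```

```bash
python3 -m inch '[[[0,0,0],[-3.8,-4.2,0.5],5],[[0,0,0],[-3.8,-4.2,0.5],5],[[0,0,0],[-3.8,-4.2,0.5],5],[[0,0,0],[-3.8,-4.2,0.5],5]]'|grep -E "tcp|gap|cont"
python3 - <<'E'
from h import *
go(.5965,.0104,.144)
E
```

```text
tcp_pos: [0.5977, 0.0154, 0.1881]
contact_force: [0.3, -0.0, 0.2]
finger_gap: 0.05
 turn [ 0.002 -0.    -0.   ] shift cm [-0.5  -0.15  7.41]
```

```bash
python3 -m inch '[[[0,0,0],[-0.4,-0.1,0],5],[[0,0,0],[-0.4,-0.1,3],5],[[0,0,0],[-0.4,-0.1,6],5],[[0,0,0],[-0.4,-0.1,7.3],5],[[0,0,0],[-0.4,-0.1,7.3],5],[[0,0,0],[-0.4,-0.1,7.3],5]]'|grep -E "tcp|gap|cont"
python3 -m inch '[[[0,0,0],[0,0,0],0.5],[[0,0,0],[0,0,0],0.5],[[0,0,0],[0,0,0],0.5],[[0,0,0],[0,0,0],0.5],[[0,0,0],[0,0,0],0.5],[[0,0,0],[0,0,0],0.5]]' 6
python3 - <<'E'
from h import *
# arc in tool axes (tool x=carrier y, tool y=carrier x)
for s in(1,-1): print([( round(4.2*np.sin(a),2)*s, round(4.2*(1-np.cos(a)),2)) for a in np.linspace(.2,1.56,8)])
go(.5965,.0104,.144)
E
```

```text
tcp_pos: [0.5968, 0.0109, 0.1154]
contact_force: [-0.3, -0.6, 0.8]
finger_gap: 0.0498
time: 59.05
tcp_pos: [0.5981, 0.0106, 0.1151]
orientation: [0.692, 0.722, 0.002, 0.002]
contact_force: [5.2, -0.3, -3.2]
finger_gap: 0.0138
grasp_force: 6.0
[(np.float64(0.83), np.float64(0.08)), (np.float64(1.61), np.float64(0.32)), (np.float64(2.33), np.float64(0.71)), (np.float64(2.96), np.float64(1.22)), (np.float64(3.48), np.float64(1.85)), (np.float64(3.87), np.float64(2.57)), (np.float64(4.11), np.float64(3.34)), (np.float64(4.2), np.float64(4.15))]
[(np.float64(-0.83), np.float64(0.08)), (np.float64(-1.61), np.float64(0.32)), (np.float64(-2.33), np.float64(0.71)), (np.float64(-2.96), np.float64(1.22)), (np.float64(-3.48), np.float64(1.85)), (np.float64(-3.87), np.float64(2.57)), (np.float64(-4.11), np.float64(3.34)), (np.float64(-4.2), np.float64(4.15))]
 turn [ 0.004  0.    -0.   ] shift cm [-0.02 -0.16  0.1 ]
```

```bash
python3 -m inch '[[[0,0,0],[0.8,0.1,-0.1],0.5],[[0,0,0],[1.6,0.3,-0.1],0.5],[[0,0,0],[2.4,0.7,-0.1],0.5],[[0,0,0],[3.1,1.3,-0.1],0.5],[[0,0,0],[3.7,2,-0.1],0.5],[[0,0,0],[4.1,2.8,-0.1],0.5],[[0,0,0],[4.3,3.5,-0.1],0.5],[[0,0,0],[4.4,4,-0.1],0.5]]'
python3 -m inch '[[[0,0,0],[0,0.2,0],0.5],[[0,0,0],[0,0.2,0],0.5]]'
```

```text
time: 59.85
tcp_pos: [0.6323, 0.0596, 0.115]
orientation: [0.692, 0.722, -0.0, -0.003]
contact_force: [-3.8, 3.0, 0.7]
finger_gap: 0.0137
grasp_force: 6.0
time: 60.05
tcp_pos: [0.6354, 0.0594, 0.1151]
orientation: [0.692, 0.722, 0.001, -0.002]
contact_force: [-0.9, 5.9, -2.6]
finger_gap: 0.0139
grasp_force: 6.0
```

```bash
python3 -m inch '[[[0,0,0],[0,0,0],2],[[0,0,0],[0,0,0],4],[[0,0,0],[0,0,0],5],[[0,0,0],[0,0,0],5],[[0,0,0],[0,0,-3],5],[[0,0,0],[0,0,-7],5],[[0,0,0],[0,0,-7],5]]'|grep -E "tcp|gap|cont"
python3 - <<'E'
from h import *
go(.590,.2525,.215)
b=camera("side");a=camera("top");crop(np.hstack([a[110:230,170:310],b[150:270,160:300]]),(0,0,280,120),2.8,"pics/c15.png")
E
```

```text
tcp_pos: [0.6396, 0.0559, 0.1921]
contact_force: [0.9, -0.3, 0.0]
finger_gap: 0.0496
 turn [ 0.011  0.001 -0.   ] shift cm [19.85 -4.14  0.63]
```

```bash
python3 -m inch '[[[0,0,0],[4,-0.8,0.5],5],[[0,0,0],[8,-1.6,0.5],5],[[0,0,0],[12,-2.5,0.5],5],[[0,0,0],[16,-3.3,0.5],5],[[0,0,0],[19.7,-4,0.5],5],[[0,0,0],[19.7,-4,0.5],5],[[0,0,0],[19.7,-4,0.5],5],[[0,0,0],[19.7,-4,0.5],5]]'|grep -E "tcp"
python3 - <<'E'
from h import *
a=camera("top");b=camera("side")
print("side L",*blobs(dark(b),(225,272,245,297),6))
print("side knobs on lid",*blobs(dark(b),(190,190,260,275),6),sep="\n")
go(.590,.2525,.144)
E
```

```text
tcp_pos: [0.5877, 0.2504, 0.1796]
side L ((np.float64(235.65), np.float64(286.27)), (233, 280, 7, 13, 63))
side knobs on lid
((np.float64(220.03), np.float64(191.37)), (203, 190, 35, 5, 114))
((np.float64(199.59), np.float64(199.46)), (190, 197, 20, 6, 96))
((np.float64(224.24), np.float64(217.73)), (190, 215, 70, 6, 259))
((np.float64(225.11), np.float64(226.58)), (223, 225, 5, 4, 19))
((np.float64(198.21), np.float64(235.12)), (190, 232, 18, 8, 118))
((np.float64(252.46), np.float64(235.63)), (246, 232, 14, 8, 103))
((np.float64(220.44), np.float64(246.9)), (215, 235, 11, 26, 143))
 turn [-0.001  0.001 -0.002] shift cm [0.24 0.2  6.61]
```

```bash
python3 -m inch '[[[0,0,0],[0.2,0.2,0],5],[[0,0,0],[0.2,0.2,3],5],[[0,0,0],[0.2,0.2,5.5],5],[[0,0,0],[0.2,0.2,6.5],5],[[0,0,0],[0.2,0.2,6.5],5],[[0,0,0],[0.2,0.2,6.5],5]]'|grep -E "tcp|gap|cont"
python3 -m inch '[[[0,0,0],[0,0,0],0.5],[[0,0,0],[0,0,0],0.5],[[0,0,0],[0,0,0],0.5],[[0,0,0],[0,0,0],0.5],[[0,0,0],[0,0,0],0.5],[[0,0,0],[0,0,0],0.5]]' 6
```

```text
tcp_pos: [0.5905, 0.2535, 0.1165]
contact_force: [-0.7, -0.0, -0.4]
finger_gap: 0.0501
time: 62.95
tcp_pos: [0.5909, 0.2537, 0.1159]
orientation: [0.692, 0.722, 0.001, 0.001]
contact_force: [4.0, 0.8, -0.8]
finger_gap: 0.0138
grasp_force: 6.0
```

```bash
python3 -m inch '[[[0,0,0],[-0.8,0.1,-0.1],0.5],[[0,0,0],[-1.6,0.3,-0.1],0.5],[[0,0,0],[-2.3,0.7,-0.1],0.5],[[0,0,0],[-3,1.3,-0.1],0.5],[[0,0,0],[-3.6,2,-0.1],0.5],[[0,0,0],[-4,2.8,-0.1],0.5],[[0,0,0],[-4.2,3.5,-0.1],0.5],[[0,0,0],[-4.3,4.1,-0.1],0.5]]'
python3 -m inch '[[[0,0,0],[0,0.2,0],0.5],[[0,0,0],[0,0.2,0],0.5]]'|grep -E "tcp|gap|cont"
python3 -m inch '[[[0,0,0],[0,0,0],2],[[0,0,0],[0,0,0],4],[[0,0,0],[0,0,0],5],[[0,0,0],[0,0,0],5],[[0,0,0],[0,0,-3],5],[[0,0,0],[0,0,-7],5],[[0,0,0],[0,0,-10],5]]'|grep -E "tcp|gap|cont"
python3 -m inch '[[[0,0,0],[0,-5,-2],5],[[0,0,0],[0,-10,-2],5],[[0,0,0],[0,-15,-2],5],[[0,0,0],[0,-20,-2],5],[[0,0,0],[0,-24,-2],5],[[0,0,0],[0,-24,-2],5],[[0,0,0],[0,-24,-2],5]]'|grep -E "tcp|gap|cont"
python3 - <<'E'
from h import *
a=camera("top");b=camera("side")
cv2.imwrite("pics/top_end.png",a[:,:,::-1])
print("top",*blobs(dark(a,50),(185,130,285,185),4),sep="\n")
print("side",*blobs(dark(b),(185,180,265,300),6),sep="\n")
print(proj("top",np.r_[car(0,.078),.165]),proj("top",np.r_[car(0,-.078),.165]),proj("side",np.r_[car(0,.078),.154]),proj("side",np.r_[car(0,-.078),.154]))
E
```

```text
time: 63.75
tcp_pos: [0.6317, 0.21, 0.1162]
orientation: [0.692, 0.721, -0.002, -0.0]
contact_force: [-3.1, -3.5, 0.7]
finger_gap: 0.0137
grasp_force: 6.0
tcp_pos: [0.635, 0.2106, 0.1163]
contact_force: [-0.5, -6.1, -0.8]
finger_gap: 0.0138
tcp_pos: [0.6348, 0.2129, 0.2189]
contact_force: [0.3, 0.0, 0.4]
finger_gap: 0.0496
tcp_pos: [0.3946, 0.2027, 0.2375]
contact_force: [0.5, 0.2, 1.0]
finger_gap: 0.05
top
((np.float64(206.56), np.float64(157.25)), (205, 155, 4, 5, 16))
((np.float64(231.54), np.float64(155.72)), (221, 154, 23, 6, 96))
((np.float64(258.5), np.float64(158.5)), (257, 156, 4, 6, 16))
((np.float64(195.18), np.float64(162.76)), (193, 161, 5, 4, 17))
((np.float64(271.14), np.float64(163.52)), (268, 162, 8, 4, 29))
((np.float64(234.33), np.float64(182.98)), (201, 181, 67, 4, 199))
side
((np.float64(229.34), np.float64(210.9)), (227, 206, 5, 11, 41))
((np.float64(219.13), np.float64(239.84)), (215, 224, 10, 34, 164))
((np.float64(215.16), np.float64(266.8)), (213, 261, 6, 13, 50))
[206.40613254 158.16774976] [258.68085162 157.61971962] [218.29185488 266.80477176] [229.13372884 210.67477587]
```

Both knobs now sit within a few pixels of where closed latches should put them, with the lid handle centred between them, and the arm is clear. I'm handing in.

```bash
python3 -c "
from bench import r
print(r.close_job())"
```

```text
the job is handed in; nothing more can be done
None
```

The job is handed in, and no verdict was returned: all three flasks stand stoppered in the carrier (no spare), the lid sits on the rim, and both latches are swung across it; stopper depth and lid seating were judged from contact force and height only.

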